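Vacuum-pack the cheese wedges

ROBOT

A 6-joint arm with a two-finger parallel gripper is mounted at the origin on the work surface. World frame = base frame: x ahead of the robot, y to its left, z up, the work surface at z = 0. Lengths are in m, angles in rad, forces in N, time in s.
With the tool pointing down it reaches from about 0.25 to 0.775 m from the base axis. Payload 4 kg.
Tool frame: the origin (TCP) lies at the very end of the fingers, on their centre line; the grasp point (between the pads) lies 19 mm behind it; z points along the fingers, y is the line along which they close (so a half turn about z gives the same grasp; the last joint's range is limited). The gripper opens to 94 mm and grips with 3 to 60 N. Pads are 16 mm wide; open, the fingers measure 119 mm over their backs; the gripper's body (75 mm by 177 mm) begins 78 mm behind the grasp point.
Start: joints at [-1.402, 0.087, 1.371, -0, 1.684, -0.103], TCP at [0.148, -0.53, 0.206] pointing down, gripper open.
Joint ranges: [-3.1, 3.1], [-0.76, 2.03], [0.27, 2.55], [-1.08, 4.22], [0.17, 2.65], [-2.57, 2.57]. Speed limits (rad/s): [2.79, 2.79, 3.14, 3.14, 3.14, 3.14].

INTERFACE

Orientations are given as [roll, pitch, yaw] about the fixed x, y, z axes, in that order (R = Rz(yaw) Ry(pitch) Rx(roll)).
In Python, from bench import robot gives the robot as it stands. The module is installed in compiled form; this text tells all that it offers.
- The arm moves only by the tool move_arm, never from a script. Its argument "deltas" is one flat list of numbers, 7 for each row, row after row: the turn, a rotation vector about the tool's x, y, z in rad, then the shift along the tool's x, y, z in cm, then the closure, from -1 (fully open) to 1 (shut). A call has 1 to 8 rows; each row is the pose to reach, as a shift and turn from the pose commanded when the call began, along the tool's axes at that moment; what a row does not reach only later rows make up. A row lasts 1/10 s, in which the tool goes at most 50 mm and 8.59 degrees, less where a joint would pass 70% of its speed; a pose out of reach is approached as far as the arm can. A call with a gripper value outside its range is refused whole. The fingers move at their own pace and stop on an object; the grip force is fixed at half the most. Time passes only in rows, so rows that repeat a pose let the fingers close. It gives the time, the measured TCP pose, the force, the opening and the grip force at its end, in the units of the state.
- robot.get_obs(): the state, without advancing time (a new reading comes with each control period).
- robot.snapshot(name): name is "scene" or "top" or "wrist"; returns a dict with "image" (420x560x3 uint8, red, green, blue), "depth" (420x560 float32, m along the optical axis (not along the pixel's ray), 0 where there is no reading), "fov_y" (degrees; the focal length in pixels is half the picture's height over the tangent of half this angle, whatever the lens; pixels are square), "cx", "cy" (the principal point, pixels), "origin" and "orientation" of the camera in the world; the wrist camera has in their place "T_tool_cam" (4x4, takes a point from camera to tool coordinates, whose origin is the TCP and whose axes are the flange's). Camera axes: x right, y up, looking along -z (the intrinsics and any distortion apply to the point x, -y, -z); pixel columns grow to the right and rows downward; lengths in m; the calibration is good to about 2 mm. The wrist camera is an equidistant fisheye: a pixel r from the principal point sees the ray r / f radians off the axis. A picture is of the moment at which its call begins: read the wrist's pose just before it.
- robot.close_job(): hands the job in; it is judged then, once.
The state is a dict: "time": time; "joint_positions": joint angles; "qvel": joint speeds; "joint_torque": joint torques, N m; "tool_pos": TCP position; "ee_rot": TCP orientation; "wrist_force": force on the tool from outside, world axes, zero at the start; "wrist_torque": the same for the moment, N m; "width": finger opening in m; "finger_force": force on a finger pad.
Only numpy, scipy, OpenCV 4.12 (cv2) and the standard library are available. Lean on these libraries where they do the work, as an engineer would, in place of code of your own. Each camera call takes 0.05 s, during which the arm holds its last target. There are 200 camera calls.

TASK

Pack every cheese wedge on the table flat into the nest of the white vacuum base, in one row along it, each wedge lying square across the nest and neighbours head to tail. Then set the clear cover over them, fully down, and pump the lever through at least three full strokes, right down and right back up each time.

Things in the scene. Friction and masses are not known exactly. Their poses are not given: they have to be found in the camera images.
- wedge1_mid (a point): centre of a wedge of cheese (may be absent), 25 mm above its underside. Lies flat, 50 mm tall, about 100 g; seen from above a right trapezoid 62 mm long, 44 mm wide at the dark rind end, 22 mm at the nose. Own x runs lengthwise to the nose, z up; flat parallel end faces at x = -31 and +31 mm: grip it by these two, above mid-height
- wedge1_nose (a point): wedge1: middle of its nose end, 31 mm along own x from the centre, same axes. Straight side at y = -16.5 mm; slanting side from y = +27.5 mm at the rind to +5.5 mm at the nose (+16.5 at mid-length). Touching neighbours head to tail have their centres 33 mm apart, straight side to straight side or slant to slant
- wedge2_mid (a point): centre of a wedge of cheese (may be absent), 25 mm above its underside. Lies flat, 50 mm tall, about 100 g; seen from above a right trapezoid 62 mm long, 44 mm wide at the dark rind end, 22 mm at the nose. Own x runs lengthwise to the nose, z up; flat parallel end faces at x = -31 and +31 mm: grip it by these two, above mid-height
- wedge2_nose (a point): wedge2: middle of its nose end, 31 mm along own x from the centre, same axes. Straight side at y = -16.5 mm; slanting side from y = +27.5 mm at the rind to +5.5 mm at the nose (+16.5 at mid-length). Touching neighbours head to tail have their centres 33 mm apart, straight side to straight side or slant to slant
- wedge3_mid (a point): centre of a wedge of cheese (may be absent), 25 mm above its underside. Lies flat, 50 mm tall, about 100 g; seen from above a right trapezoid 62 mm long, 44 mm wide at the dark rind end, 22 mm at the nose. Own x runs lengthwise to the nose, z up; flat parallel end faces at x = -31 and +31 mm: grip it by these two, above mid-height
- wedge3_nose (a point): wedge3: middle of its nose end, 31 mm along own x from the centre, same axes. Straight side at y = -16.5 mm; slanting side from y = +27.5 mm at the rind to +5.5 mm at the nose (+16.5 at mid-length). Touching neighbours head to tail have their centres 33 mm apart, straight side to straight side or slant to slant
- wedge4_mid (a point): centre of a wedge of cheese (may be absent), 25 mm above its underside. Lies flat, 50 mm tall, about 100 g; seen from above a right trapezoid 62 mm long, 44 mm wide at the dark rind end, 22 mm at the nose. Own x runs lengthwise to the nose, z up; flat parallel end faces at x = -31 and +31 mm: grip it by these two, above mid-height
- wedge4_nose (a point): wedge4: middle of its nose end, 31 mm along own x from the centre, same axes. Straight side at y = -16.5 mm; slanting side from y = +27.5 mm at the rind to +5.5 mm at the nose (+16.5 at mid-length). Touching neighbours head to tail have their centres 33 mm apart, straight side to straight side or slant to slant
- wedge5_mid (a point): centre of a wedge of cheese (may be absent), 25 mm above its underside. Lies flat, 50 mm tall, about 100 g; seen from above a right trapezoid 62 mm long, 44 mm wide at the dark rind end, 22 mm at the nose. Own x runs lengthwise to the nose, z up; flat parallel end faces at x = -31 and +31 mm: grip it by these two, above mid-height
- wedge5_nose (a point): wedge5: middle of its nose end, 31 mm along own x from the centre, same axes. Straight side at y = -16.5 mm; slanting side from y = +27.5 mm at the rind to +5.5 mm at the nose (+16.5 at mid-length). Touching neighbours head to tail have their centres 33 mm apart, straight side to straight side or slant to slant
- wedge6_mid (a point): centre of a wedge of cheese (may be absent), 25 mm above its underside. Lies flat, 50 mm tall, about 100 g; seen from above a right trapezoid 62 mm long, 44 mm wide at the dark rind end, 22 mm at the nose. Own x runs lengthwise to the nose, z up; flat parallel end faces at x = -31 and +31 mm: grip it by these two, above mid-height
- wedge6_nose (a point): wedge6: middle of its nose end, 31 mm along own x from the centre, same axes. Straight side at y = -16.5 mm; slanting side from y = +27.5 mm at the rind to +5.5 mm at the nose (+16.5 at mid-length). Touching neighbours head to tail have their centres 33 mm apart, straight side to straight side or slant to slant
- nest (a point): nest: centre of the rimmed rectangle on the fixed white vacuum base, on its floor, 15 mm above the table. Own x along the row, y across. Inside 212 mm (x) by 70 mm (y): six wedges lying across it (lengths along y). Steel rim 5 mm thick, only 6 mm high: fingers stay above it. White plate reaches 135 mm each way in x, +65 and -145 mm in y; hand pump on the -y side
- cover: the loose clear cover, origin at the middle of its open lower edge: 242 mm (own x) by 100 mm (y) outside, 4 mm walls, top face 74 mm up, about 350 g, same either way round. It stands on the white plate around the nest's rim (about 6 mm play all round), centred, its x along the nest's x, its origin then level with the nest's floor
- cover_grip (a point): middle of the black bar handle on top of the cover: bar 60 mm long (own x), 18 mm thick (own y), 40 mm tall; this point is 96 mm above the cover's lower edge, so 96 mm above the nest's floor when the cover is down over the nest
- pump_lever (a joint): angle of the sprung pump lever on the base: 0 = up at rest, 0.62 rad = right down on its stop; its spring brings it back up when let go. Pushing the handle down takes about 5 N at first, 10 N at the bottom
- pump_grip (a point): middle of the lever's black handle, a round bar 70 mm long across the lever (along nest y), 22 mm thick, free from above: press down on it with closed fingers. At rest it is 147 mm above the table; it goes down about 88 mm in an arc of radius 150 mm (hinge 124 mm towards nest +x of it, 62 mm above the table), drifting 26 mm towards nest -x
Mind the look-alikes: they are no part of the job. What is shaped like the part that bears wedge6_mid but pink is not meant.

How it is judged:
On the way, in this order (a step that is already met when the one before it is completed fails the run):
1. all cheese wedges lie flat in the nest in one row, neighbours head to tail (x of wedge1_mid in the frame of nest between -0.093 and 0.093 m and y of wedge1_mid in the frame of nest between -0.007 and 0.007 m and z of each of wedge1_mid, wedge2_mid, wedge3_mid, wedge4_mid, wedge5_mid, wedge6_mid in the frame of nest below 0.03 m and angle between each of wedge1_mid, wedge2_mid, wedge3_mid, wedge4_mid, wedge5_mid, wedge6_mid's own z axis and vertical below 0.1 rad and angle between the x axis of each of wedge1_mid, wedge2_mid, wedge3_mid, wedge4_mid, wedge5_mid, wedge6_mid and the y axis of nest, either way round below 0.12 rad and x of wedge2_mid in the frame of nest between -0.093 and 0.093 m and y of wedge2_mid in the frame of nest between -0.007 and 0.007 m and x of wedge3_mid in the frame of nest between -0.093 and 0.093 m and y of wedge3_mid in the frame of nest between -0.007 and 0.007 m and x of wedge4_mid in the frame of nest between -0.093 and 0.093 m and y of wedge4_mid in the frame of nest between -0.007 and 0.007 m and x of wedge5_mid in the frame of nest between -0.093 and 0.093 m and y of wedge5_mid in the frame of nest between -0.007 and 0.007 m and x of wedge6_mid in the frame of nest between -0.093 and 0.093 m and y of wedge6_mid in the frame of nest between -0.007 and 0.007 m and (horizontal distance between wedge1_mid and wedge2_mid above 0.06 m or x of wedge2_nose in the frame of wedge1_mid below 0 m) and (horizontal distance between wedge1_mid and wedge3_mid above 0.06 m or x of wedge3_nose in the frame of wedge1_mid below 0 m) and (horizontal distance between wedge1_mid and wedge4_mid above 0.06 m or x of wedge4_nose in the frame of wedge1_mid below 0 m) and (horizontal distance between wedge1_mid and wedge5_mid above 0.06 m or x of wedge5_nose in the frame of wedge1_mid below 0 m) and (horizontal distance between wedge1_mid and wedge6_mid above 0.06 m or x of wedge6_nose in the frame of wedge1_mid below 0 m) and (horizontal distance between wedge2_mid and wedge3_mid above 0.06 m or x of wedge3_nose in the frame of wedge2_mid below 0 m) and (horizontal distance between wedge2_mid and wedge4_mid above 0.06 m or x of wedge4_nose in the frame of wedge2_mid below 0 m) and (horizontal distance between wedge2_mid and wedge5_mid above 0.06 m or x of wedge5_nose in the frame of wedge2_mid below 0 m) and (horizontal distance between wedge2_mid and wedge6_mid above 0.06 m or x of wedge6_nose in the frame of wedge2_mid below 0 m) and (horizontal distance between wedge3_mid and wedge4_mid above 0.06 m or x of wedge4_nose in the frame of wedge3_mid below 0 m) and (horizontal distance between wedge3_mid and wedge5_mid above 0.06 m or x of wedge5_nose in the frame of wedge3_mid below 0 m) and (horizontal distance between wedge3_mid and wedge6_mid above 0.06 m or x of wedge6_nose in the frame of wedge3_mid below 0 m) and (horizontal distance between wedge4_mid and wedge5_mid above 0.06 m or x of wedge5_nose in the frame of wedge4_mid below 0 m) and (horizontal distance between wedge4_mid and wedge6_mid above 0.06 m or x of wedge6_nose in the frame of wedge4_mid below 0 m) and (horizontal distance between wedge5_mid and wedge6_mid above 0.06 m or x of wedge6_nose in the frame of wedge5_mid below 0 m)), for 0.2 s.
2. the cover stands over them, fully down (all of step 1 and x of cover_grip in the frame of nest between -0.01 and 0.01 m and y of cover_grip in the frame of nest between -0.01 and 0.01 m and z of cover_grip in the frame of nest below 0.1 m and angle between cover_grip's own z axis and vertical below 0.05 rad and angle between the x axis of cover_grip and the x axis of nest, either way round below 0.08 rad), for 0.2 s.
3. first stroke: lever right down, cover still in place (value of joint pump_lever above 0.5 rad and x of cover_grip in the frame of nest between -0.01 and 0.01 m and y of cover_grip in the frame of nest between -0.01 and 0.01 m and z of cover_grip in the frame of nest below 0.1 m and angle between cover_grip's own z axis and vertical below 0.05 rad and angle between the x axis of cover_grip and the x axis of nest, either way round below 0.08 rad), for 0.05 s.
4. first stroke: lever right back up (value of joint pump_lever below 0.1 rad), for 0.05 s.
5. second stroke: lever right down, cover still in place (all of step 3), for 0.05 s.
6. second stroke: lever right back up (value of joint pump_lever below 0.1 rad), for 0.05 s.
7. third stroke: lever right down, cover still in place (all of step 5), for 0.05 s.
8. third stroke: lever right back up (value of joint pump_lever below 0.1 rad), for 0.05 s.
At the end, for the whole second after the job is handed in: Every wedge flat in the nest (within 7 mm of its middle line, 0.12 rad square to it), wedges under 60 mm apart pointing opposite ways; cover fully down over them, within 10 mm and 0.08 rad, still; lever pumped three times (past 0.5 rad, back under 0.1) and up (all of step 2 and value of joint pump_lever below 0.1 rad and linear speed of cover below 0.02 m/s); the robot touches nothing.
Of wedge1, wedge2, wedge3, wedge4, wedge5, wedge6 only 4 to 6 are there at a start; the rules pass over those that are not, and their reading is None.
At some moment in a run one of wedge1, wedge2, wedge3, wedge4, wedge5, wedge6 may be knocked a few centimetres aside while the robot is not near it.
Once in a run the grip may slacken for a moment while it holds something.
It also fails if it takes over 210 s, if anything falls off the work surface, if the arm or the gripper's body presses on something with over 40 N, if the wrist force passes 120 N, or if a joint passes its speed limit or range.

## Working session

There is one attempt and no reset: what is moved stays moved. The work goes in short steps, Python scripts to look and compute and a tool call to move; the robot and the scene stay as the last step left them, time stands still between calls to the robot, and variables do not carry over. Pictures are saved under pics/ and viewed, at most 14 in all, crops included, and the job is handed in when it is done.

Besides the shell and the picture viewer there is one more tool, called after "Emit:" as name(argument=value, ...), one argument or row to a line, values as JSON. move_arm: Moves the arm, as the interface text tells. Its arguments: {"type":"object","properties":{"deltas":{"type":"array","items":{"type":"number"}}},"required":["deltas"]}

```bash
mkdir -p pics
python3 - <<'E'
from bench import robot
import cv2,numpy as np,pickle
for n in ("top","scene"):
    s=robot.snapshot(n); pickle.dump(s,open(f"{n}.pkl","wb"))
    cv2.imwrite(f"pics/{n}0.png",s["image"][:,:,::-1])
    print(n,s["fov_y"],s["cx"],s["cy"],s["origin"],s["orientation"])
o=robot.get_obs();print(o)
E
```

```text
top 56.39458897268339 285.224788552467 206.9226275632406 [0.43413467 0.03132832 1.10922368] [ 0.12839039  0.00161016 -1.57729099]
scene 49.844195736523524 275.64488349858084 208.25960772822424 [ 1.25911306 -0.5564859   0.93381535] [ 0.83273029 -0.01369646  0.88157584]
{'time': 0.1, 'joint_positions': array([-1.40208748e+00,  8.78563565e-02,  1.37208464e+00, -2.56517348e-05,
        1.68356743e+00, -1.03096015e-01]), 'qvel': array([ 4.57797217e-04, -1.60153182e-03, -2.86282197e-03, -1.88624249e-03,
       -2.83024776e-04,  4.89012711e-05]), 'joint_torque': array([ 1.14844046e-03, -3.41252697e+01, -3.03301835e+01,  7.19168410e-02,
        3.04329791e-02, -9.09880214e-05]), 'tool_pos': array([ 0.1475666, -0.5293349,  0.2044441]), 'ee_rot': array([-3.13968443e+00, -1.71799906e-04,  2.71801837e-01]), 'wrist_force': array([-0.17153118, -0.31598954, -0.29154985]), 'wrist_torque': array([ 0.01894727, -0.02199568,  0.03422886]), 'finger_force': 0.0, 'width': 0.09432332148110806}
```

View pics/top0.png

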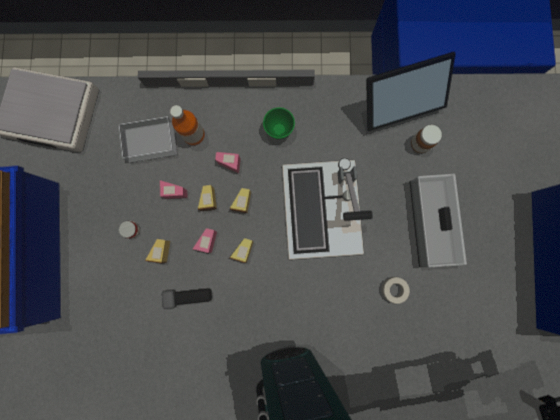

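View pics/scene0.png

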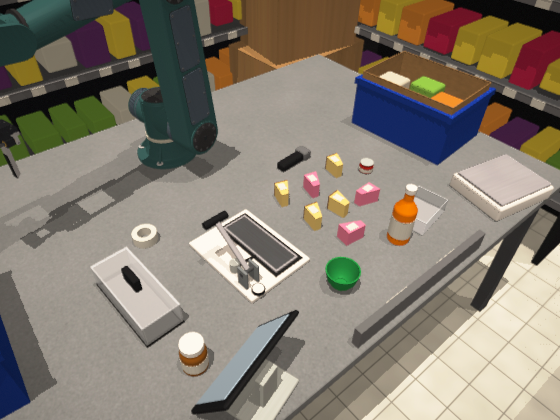

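The top view shows four yellow wedges at about (206,197), (241,201), (158,251) and (242,251). Three pink look-alikes are at (228,160), (172,190) and (205,241), and I'll leave them alone. The white base is at (323,210), its nest at (308,208) and the black lever handle at (357,215). The clear cover with its black bar is at (438,220). The open tray at (148,138) is no part of the job.

```bash
cat > h.py <<'E'
import cv2,numpy as np
from scipy.spatial.transform import Rotation as R
def cloud(s):
    h,w=s["depth"].shape; f=h/2/np.tan(np.radians(s["fov_y"]/2))
    v,u=np.mgrid[:h,:w]; d=s["depth"].astype(float)
    p=np.stack([(u-s["cx"])/f*d,-(v-s["cy"])/f*d,-d],-1)
    P=p@R.from_euler("xyz",s["orientation"]).as_matrix().T+np.array(s["origin"])
    P[d==0]=np.nan; return P
def plane(s,uv,z):
    f=s["depth"].shape[0]/2/np.tan(np.radians(s["fov_y"]/2)); uv=np.atleast_2d(uv).astype(float)
    r=np.stack([(uv[:,0]-s["cx"])/f,-(uv[:,1]-s["cy"])/f,-np.ones(len(uv))],-1)@R.from_euler("xyz",s["orientation"]).as_matrix().T
    o=np.array(s["origin"]); return o+r*((z-o[2])/r[:,2])[:,None]
def wedges(s,P=None,zb=0.0,pink=False):
    """tops near zb+.05: list of (centre xy, yaw of own x, pixel)"""
    P=cloud(s) if P is None else P
    hsv=cv2.cvtColor(s["image"],cv2.COLOR_RGB2HSV)
    top=(abs(P[...,2]-(zb+.05))<.008).astype(np.uint8)
    yel=cv2.inRange(hsv,(15,90,60),(35,255,255))
    n,l,st,c=cv2.connectedComponentsWithStats(top,connectivity=4); out=[]
    for i in range(1,n):
        m=l==i
        if not 150<m.sum()<800 or (yel[m]>0).mean()<.25: continue
        cs,_=cv2.findContours(m.astype(np.uint8),0,2)
        q=P[m][:,:2]; mu=q.mean(0); cv=np.cov((q-mu).T); w,V=np.linalg.eigh(cv)
        a=V[:,1]; b=V[:,0]; x=(q-mu)@a; y=(q-mu)@b
        hi=y[x>.012].ptp() if hasattr(y,'ptp') else np.ptp(y[x>.012]); lo=np.ptp(y[x<-.012])
        if hi>lo: a=-a
        out.append((mu,np.arctan2(a[1],a[0]),c[i],m.sum(),np.sqrt(w)*np.sqrt(12),hi,lo))
    return out
E
python3 - <<'E'
from h import *
import pickle
s=pickle.load(open("top.pkl","rb"));P=cloud(s);I=s["image"]
np.set_printoptions(precision=4,suppress=True)
print("table z",np.nanmedian(P[300:340,200:240,2]),np.nanmedian(P[280:320,450:500,2]))
for w in wedges(s,P): print(*w)
# nest/base
for nm,(u,v) in dict(floor=(308,210),plate=(325,240),handle=(357,215),cov=(430,200),covbar=(445,218),covfloor=(437,190)).items(): print(nm,P[v-1:v+2,u-1:u+2].reshape(-1,3).mean(0))
z=P[...,2]
white=((I.min(2)>110)&(abs(z-.015)<.012)).astype(np.uint8); white[:,:270]=0;white[:,380:]=0
c=max(cv2.findContours(white,0,2)[0],key=cv2.contourArea)[:,0]
q=plane(s,c,.015)[:,:2]; r=cv2.minAreaRect((q*1000).astype(np.float32));print("plate",r,cv2.boxPoints(r))
hd=(abs(z-.155)<.02); hd[:, :330]=0;hd[:,385:]=0;hd[:190]=0;hd[240:]=0
q=P[hd];print("handle",hd.sum(),q.min(0),q.max(0),q.mean(0))
for zz in (.074,.11):
  m=abs(z-zz)<.012; m[:,:395]=0; m[:,480:]=0; m[:160]=0;m[280:]=0
  q=P[m]; 
  if len(q): print("cov",zz,m.sum(),cv2.minAreaRect((q[:,:2]*1000).astype(np.float32)),q[:,2].mean())
big=cv2.resize(I[140:280,140:480],None,fx=2.35,fy=2.35,interpolation=2)
cv2.imwrite("pics/crop1.png",cv2.convertScaleAbs(big,alpha=1.8)[:,:,::-1])
E
```

```text
table z 0.0009847843363678388 0.001343673923777322
[0.5982 0.2478] -0.10582134228124251 [206.263 197.526] 289 [0.0357 0.0633] 0.04161268466540805 0.02814288978681377
[0.5908 0.1528] -0.44766473501757453 [240.9859 199.9542] 284 [0.0351 0.0632] 0.041216452488836236 0.028311079114906983
[0.4543 0.1486] -0.5585308011639476 [242.1473 250.2055] 292 [0.0347 0.0625] 0.04044658155035102 0.028713004009233697
[0.4532 0.378 ] -0.4192941691911455 [156.8098 251.1803] 305 [0.0361 0.0628] 0.04261337300168331 0.028657044100110385
floor [ 0.566  -0.0317  0.0175]
plate [ 0.4815 -0.0775  0.0204]
handle [ 0.5358 -0.1429  0.1587]
cov [ 0.5837 -0.354   0.0752]
covbar [ 0.5314 -0.3752  0.1143]
covfloor [ 0.6105 -0.3741  0.0753]
plate ((571.0836181640625, -71.4404067993164), (269.00286865234375, 208.74961853027344), 3.5488033294677734) [[ 430.3794   24.4088]
 [ 443.3008 -183.9406]
 [ 711.7878 -167.2896]
 [ 698.8665   41.0597]]
handle 291 [ 0.5245 -0.1812  0.1355] [ 0.5659 -0.1104  0.1625] [ 0.5388 -0.1447  0.1544]
cov 0.074 3333 ((532.8638916015625, -382.4460754394531), (242.13784790039062, 102.80320739746094), 3.9082512855529785) 0.07513986936948183
cov 0.11 209 ((532.9774169921875, -381.1086120605469), (60.10853576660156, 18.64591407775879), 4.199618339538574) 0.11238602490066608
```

View pics/crop1.png

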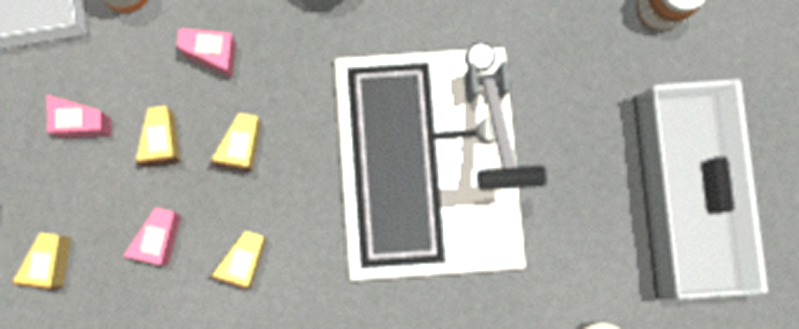

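The crop confirms it: four yellow wedges, noses up, and the pink ones are decoys. The cover stands at the right with its bar at (718,185). The base has its pump on the right. The lever handle's inner end (nest y about -77 mm) is low enough to meet the gripper body, so I'll lean the tool for the placings near it. Next I'll write the planner and go over the nest for a close look.

```bash
cat >> h.py <<'E'
SK=0.2525
def own(w):
    th=w[1]+SK; c,s_=np.cos(th),np.sin(th); return w[0]+np.array([3.44e-3*c+0.61e-3*s_,3.44e-3*s_-0.61e-3*c]),th
def pose(x,y,z,psi,lean=0,axis=0.062):
    Rm=R.from_rotvec(-lean*np.array([np.cos(axis),np.sin(axis),0]))*R.from_euler("z",psi)*R.from_euler("x",np.pi)
    return np.array([x,y,z]),Rm
def plan(obs,wps):
    p,Rm=np.array(obs["tool_pos"]),R.from_euler("xyz",obs["ee_rot"])
    for n,(q,Q) in wps:
        rv=(Rm.inv()*Q).as_rotvec(); d=Rm.inv().apply(q-p)*100
        print(f"{n}: rot {rv.round(3)} cm {d.round(2)}  rows>={max(np.linalg.norm(d)/5,np.degrees(np.linalg.norm(rv))/8.59):.1f}")
        p,Rm=q,Q
E
python3 - <<'E'
from h import *
import pickle
from bench import robot
np.set_printoptions(precision=4,suppress=True)
s=pickle.load(open("top.pkl","rb"));P=cloud(s)
for w in wedges(s,P): print(*own(w))
q=P[130:270,270:375].reshape(-1,3); 
n=(q[:,:2]-[.5686,-.0315])@R.from_euler("z",.062).as_matrix()[:2,:2]
for a in np.arange(-.12,.13,.03):
    m=(abs(n[:,0]-a)<.015)&(n[:,1]<-.05)&(q[:,2]>.09)
    if m.any(): print(round(a,2),"high z",q[m,2].max(), "y range",n[m,1].min(),n[m,1].max())
plan(robot.get_obs(),[("over nest",pose(.52,-.0315,.33,.272))])
E
```

```text
[0.6017 0.2477] 0.1466786577187575
[0.594  0.1515] -0.19516473501757453
[0.4574 0.147 ] -0.3060308011639476
[0.4565 0.3768] -0.16679416919114548
-0.06 high z 0.1596484820360058 y range -0.147155186154449 -0.0771261897227222
-0.03 high z 0.16249564805745476 y range -0.14677220537451546 -0.07700301909430532
0.0 high z 0.13876404657146912 y range -0.11854872773940464 -0.10495202002151
0.03 high z 0.11802034150287488 y range -0.11924896492719882 -0.10530527105296737
0.06 high z 0.09847658032378148 y range -0.11876294270114197 -0.10550338493095661
over nest: rot [-0.002 -0.    -0.   ] cm [ 49.24 -37.98 -12.47]  rows>=12.7
```

Emit:
move_arm(
  deltas=[0,0,0,24.6,-19,-6.2,-1,0,0,0,24.6,-19,-6.2,-1,0,0,0,24.6,-19,-6.2,-1,0,0,0,24.6,-19,-6.2,-1,0,0,0,24.6,-19,-6.2,-1,0,0,0,24.6,-19,-6.2,-1,0,0,0,24.6,-19,-6.2,-1,0,0,0,24.6,-19,-6.2,-1],
)

```text
time: 0.9
tool_pos: [0.3349, -0.279, 0.2681]
ee_rot: [3.141, -0.001, 0.276]
wrist_force: [0.2, -0.4, 0.0]
width: 0.0943
finger_force: 0.0
```

Emit:
move_arm(
  deltas=[0,0,0,24.6,-19,-6.2,-1,0,0,0,24.6,-19,-6.2,-1,0,0,0,24.6,-19,-6.2,-1,0,0,0,24.6,-19,-6.2,-1,0,0,0,24.6,-19,-6.2,-1,0,0,0,24.6,-19,-6.2,-1,0,0,0,24.6,-19,-6.2,-1,0,0,0,24.6,-19,-6.2,-1],
)

```text
time: 1.7
tool_pos: [0.5204, -0.0314, 0.3284]
ee_rot: [-3.141, 0.002, 0.274]
wrist_force: [-0.2, -0.8, 0.3]
width: 0.0941
finger_force: 0.0
```

Run:
```python
from h import *
import pickle
from bench import robot
o=robot.get_obs();s=robot.snapshot("wrist");s["obs"]=o;pickle.dump(s,open("w1.pkl","wb"))
print(o["tool_pos"],o["ee_rot"],o["time"],s["fov_y"],s["cx"],s["cy"]);print(np.round(s["T_tool_cam"],3))
cv2.imwrite("pics/w1.png",cv2.convertScaleAbs(s["image"],alpha=1.6)[:,:,::-1])
```

```text
[ 0.52039647 -0.03138431  0.32842943] [-3.14144478e+00  1.90138143e-03  2.73724923e-01] 1.7 65.70646984690485 271.26714441433205 209.28235374334596
[[-0.     0.968  0.251  0.073]
 [ 1.     0.001 -0.001  0.   ]
 [-0.001  0.251 -0.968 -0.18 ]
 [ 0.     0.     0.     1.   ]]
```

View pics/w1.png

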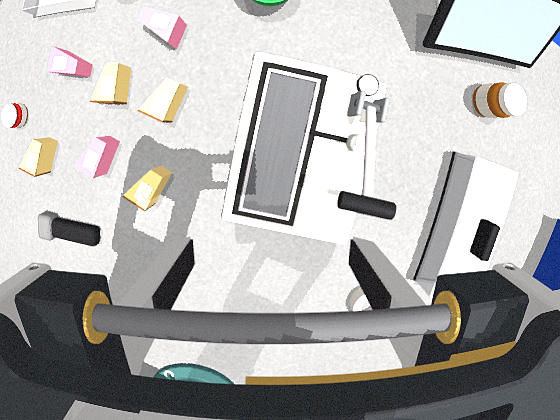

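The wrist view shows the nest at about (283,145) inside its black seal, the handle at (366,205), the cover's bar at (485,240), and all four yellow wedges. The gripper body is wide along the tool's y. I'll fit the nest and wedges from this view.

```bash
cat >> h.py <<'E'
def wray(s,uv):
    uv=np.atleast_2d(uv).astype(float); f=210/np.tan(np.radians(s["fov_y"]/2))
    d=uv-[s["cx"],s["cy"]]; r=np.hypot(*d.T)+1e-9; th=r/f
    return np.stack([d[:,0]/r*np.sin(th),-d[:,1]/r*np.sin(th),-np.cos(th)],-1)
def wpose(s):
    o=s["obs"]; T=np.eye(4); T[:3,:3]=R.from_euler("xyz",o["ee_rot"]).as_matrix(); T[:3,3]=o["tool_pos"]; return T@np.array(s["T_tool_cam"])
def wplane(s,uv,z):
    T=wpose(s); r=wray(s,uv)@T[:3,:3].T; o=T[:3,3]; return o+r*((z-o[2])/r[:,2])[:,None]
def wcloud(s):
    h,w=s["depth"].shape; v,u=np.mgrid[:h,:w]; T=wpose(s); r=wray(s,np.stack([u.ravel(),v.ravel()],-1))
    d=s["depth"].ravel().astype(float); p=r*(d/-r[:,2])[:,None]; P=p@T[:3,:3].T+T[:3,3]; P[d==0]=np.nan; return P.reshape(h,w,3)
E
python3 - <<'E'
from h import *
import pickle
np.set_printoptions(precision=4,suppress=True)
s=pickle.load(open("w1.pkl","rb"));P=wcloud(s);I=s["image"]
print("table",np.nanmedian(P[110:140,180:210,2]),"plate",np.nanmedian(P[100:190,240:250,2]),"floor",np.nanmedian(P[120:170,275:290,2]))
# white plate
g=cv2.cvtColor(I,cv2.COLOR_RGB2GRAY)
x,y=P[...,0],P[...,1]; reg=(abs(x-.57)<.17)&(y>-.22)&(y<.07)
pl=(reg&(g>130)&(P[...,2]<.03)).astype(np.uint8)
c=max(cv2.findContours(pl,0,2)[0],key=cv2.contourArea)[:,0]
q=wplane(s,c,.015)[:,:2]*1000;r=cv2.minAreaRect(q.astype(np.float32));print("plate",r)
rr=cv2.boxPoints(r); 
bl=(reg&(g<45)&(y>-.09)&(y<.04)&(P[...,2]<.04)).astype(np.uint8)
for c in sorted(cv2.findContours(bl,cv2.RETR_CCOMP,2)[0],key=cv2.contourArea)[-3:]:
    print("dark",cv2.contourArea(c),cv2.minAreaRect((wplane(s,c[:,0],.015)[:,:2]*1000).astype(np.float32)))
hsv=cv2.cvtColor(I,cv2.COLOR_RGB2HSV)
top=(abs(P[...,2]-.05)<.006).astype(np.uint8); yel=cv2.inRange(hsv,(15,90,40),(35,255,255))
n,l,st,cc=cv2.connectedComponentsWithStats(top,connectivity=4)
for i in range(1,n):
    m=l==i
    if m.sum()<200 or (yel[m]>0).mean()<.2: continue
    c=max(cv2.findContours(m.astype(np.uint8),0,2)[0],key=cv2.contourArea)[:,0]
    Q=(wplane(s,c,.05)[:,:2]*1000).astype(np.float32)
    M=cv2.moments(Q); mu=np.array([M["m10"],M["m01"]])/M["m00"]; a=.5*np.arctan2(2*M["mu11"],M["mu20"]-M["mu02"])
    print("wedge",cc[i],abs(M["m00"]),mu, "own",own((mu/1000,a)))
E
```

```text
table 0.0004914661587986924 plate 0.015867300320678623 floor 0.016165130360187907
plate ((570.49853515625, -73.49893188476562), (282.8520202636719, 331.3292236328125), 89.94512176513672)
dark 5.5 ((616.318359375, 17.702505111694336), (4.328291893005371, 3.1919007301330566), 59.807064056396484)
dark 8189.5 ((566.0119018554688, -30.205238342285156), (231.3104248046875, 88.02035522460938), 3.3596811294555664)
dark 9741.5 ((567.5609130859375, -37.310726165771484), (240.79917907714844, 112.15467834472656), 3.2155067920684814)
wedge [106.483   84.1723] 2094.6593874762766 [596.7965 248.4752] own (array([0.6003, 0.2483]), np.float64(0.1273427839684403))
wedge [160.2162 100.1013] 2052.024768728297 [588.8958 153.5167] own (array([0.5921, 0.1522]), np.float64(-0.19920635666875497))
wedge [ 31.6886 157.8687] 2155.378572211601 [451.8197 377.944 ] own (array([0.4551, 0.3768]), np.float64(-0.15293323118387214))
wedge [143.8171 189.6936] 2050.8021691057365 [452.3424 149.5556] own (array([0.4554, 0.1479]), np.float64(-0.31518699183517235))
```

```bash
cat >> h.py <<'E'
NEST=(0.5668,-0.0307,0.060)
def nestp(x,y=0):
    c,s=np.cos(NEST[2]),np.sin(NEST[2]); return NEST[0]+c*x-s*y,NEST[1]+s*x+c*y
def pick(x,y,th,zg=.024): 
    psi=th+np.pi/2; return [("above",pose(x,y,.11,psi)),("down",pose(x,y,zg,psi)),("lift",pose(x,y,.20,psi))]
def place(px,nose,zg=.040,lean=0,dy=0):
    psi=NEST[2]+(np.pi if nose>0 else 0); x,y=nestp(px,dy+.0245*lean)
    return [("over",pose(x,y,.20,psi,lean,NEST[2])),("low",pose(x,y,.06,psi,lean,NEST[2])),("set",pose(x,y,zg,psi,lean,NEST[2])),("up",pose(x,y,.2,psi,0))]
E
python3 - <<'E'
from h import *
from bench import robot
plan(robot.get_obs(),pick(.4560,.1476,-.313)+place(.08,1))
E
```

```text
above: rot [-0.001  0.002 -0.986] cm [ -1.23 -19.07  21.84]  rows>=6.6
down: rot [0. 0. 0.] cm [ 0.  -0.   8.6]  rows>=1.7
lift: rot [0. 0. 0.] cm [ -0.    0.  -17.6]  rows>=3.5
over: rot [-0.     0.    -1.944] cm [-10.64  23.48   0.  ]  rows>=13.0
low: rot [0. 0. 0.] cm [ 0. -0. 14.]  rows>=2.8
set: rot [0. 0. 0.] cm [ 0. -0.  2.]  rows>=0.4
up: rot [0. 0. 0.] cm [  0.   0. -16.]  rows>=3.2
```

Emit:
move_arm(
  deltas=[0,0,-0.986,-1.23,-19.07,21.84,-1,0,0,-0.986,-1.23,-19.07,21.84,-1,0,0,-0.986,-1.23,-19.07,21.84,-1,0,0,-0.986,-1.23,-19.07,21.84,-1,0,0,-0.986,-1.23,-19.07,21.84,-1,0,0,-0.986,-1.23,-19.07,21.84,-1,0,0,-0.986,-1.23,-19.07,21.84,-1,0,0,-0.986,-1.23,-19.07,21.84,-1],
)

```text
time: 2.55
tool_pos: [0.455, 0.1467, 0.1093]
ee_rot: [-3.139, 0.003, 1.256]
wrist_force: [0.4, -0.1, 0.5]
width: 0.0938
finger_force: 0.0
```

Run:
```python
from h import *
from bench import robot
o=robot.get_obs();print(o["tool_pos"],o["ee_rot"])
plan(o,pick(.4560,.1476,-.313)[:2])
s=robot.snapshot("top")
for w in wedges(s): print(*own(w))
```

```text
[0.45497131 0.14671582 0.10929245] [-3.13900081e+00  2.84242728e-03  1.25605482e+00]
above: rot [-0.003  0.003 -0.002] cm [ 0.12  0.07 -0.07]  rows>=0.0
down: rot [0. 0. 0.] cm [ 0.  -0.   8.6]  rows>=1.7
[0.60166337 0.24769514] 0.12906545314748968
[0.59887578 0.14943514] -0.2514445700001789
[0.45649743 0.37663877] -0.17094293753842987
```

Emit:
move_arm(
  deltas=[0,0,0,0.1,0.1,3,-1,0,0,0,0.1,0.1,6,-1,0,0,0,0.1,0.1,8.5,-1,0,0,0,0.1,0.1,8.5,-1,0,0,0,0.1,0.1,8.5,1,0,0,0,0.1,0.1,8.5,1,0,0,0,0.1,0.1,8.5,1,0,0,0,0.1,0.1,8.5,1],
)

```text
time: 3.4
tool_pos: [0.4586, 0.1495, 0.0275]
ee_rot: [3.14, -0.001, 1.257]
wrist_force: [-1.1, -0.0, 0.4]
width: 0.0657
finger_force: 0.4
```

Emit:
move_arm(
  deltas=[0,0,0,0,0,0,1,0,0,0,0,0,0,1,0,0,0,0,0,0,1,0,0,0,0,0,-5,1,0,0,0,0,0,-10,1,0,0,0,0,0,-14,1,0,0,0,0,0,-17.6,1,0,0,0,0,0,-17.6,1],
)

```text
time: 4.2
tool_pos: [0.4608, 0.15, 0.2081]
ee_rot: [3.131, -0.006, 1.258]
wrist_force: [0.6, 0.0, -0.2]
width: 0.0616
finger_force: 30.0
```

Run:
```python
from h import *
from bench import robot
s=robot.snapshot("wrist")
for i in range(2):
    o=robot.get_obs();print(o["time"],o["tool_pos"],o["ee_rot"],o["qvel"].round(3))
    robot.snapshot("wrist")
x,y=nestp(.08); 
plan(o,[("half",pose((x+o["tool_pos"][0])/2,(y+o["tool_pos"][1])/2,.20,o["ee_rot"][2]+.97)),]+place(.08,1))
cv2.imwrite("pics/w2.png",cv2.convertScaleAbs(s["image"],alpha=1.6)[:,:,::-1])
```

```text
4.25 [0.45932355 0.14967138 0.20454821] [ 3.13620854e+00 -2.70086819e-03  1.25789131e+00] [-0.002  0.035  0.094 -0.002 -0.007 -0.002]
4.3 [0.45796245 0.14938955 0.20191952] [ 3.14072906e+00 -2.03075447e-04  1.25786912e+00] [-0.001  0.026  0.06  -0.001  0.003 -0.   ]
half: rot [ 0.001  0.    -0.97 ] cm [-5.43 11.67  0.2 ]  rows>=6.5
over: rot [-0.     0.    -0.974] cm [-12.7    2.12   0.  ]  rows>=6.5
low: rot [0. 0. 0.] cm [ 0. -0. 14.]  rows>=2.8
set: rot [0. 0. 0.] cm [ 0. -0.  2.]  rows>=0.4
up: rot [0. 0. 0.] cm [  0.   0. -16.]  rows>=3.2
```

View pics/w2.png

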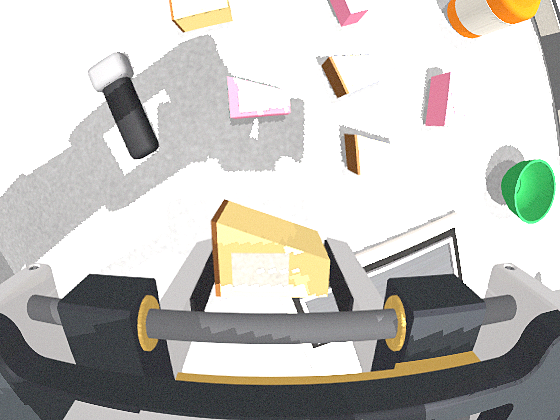

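The wedge is held squarely, rind to the left and nose to the right in the picture. Carrying it over the nest.

Emit:
move_arm(
  deltas=[0,0,-0.97,-5.4,11.7,0,1,0,0,-0.97,-5.4,11.7,0,1,0,0,-0.97,-5.4,11.7,0,1,0,0,-0.97,-5.4,11.7,0,1,0,0,-0.97,-5.4,11.7,0,1,0,0,-0.97,-5.4,11.7,0,1,0,0,-0.97,-5.4,11.7,0,1,0,0,-0.97,-5.4,11.7,0,1],
)

```text
time: 5.15
tool_pos: [0.5511, 0.0618, 0.1986]
ee_rot: [-3.137, -0.003, 2.227]
wrist_force: [0.1, 0.2, -1.1]
width: 0.0619
finger_force: 30.0
```

Emit:
move_arm(
  deltas=[0,0,-0.974,-12.7,2.1,0,1,0,0,-0.974,-12.7,2.1,0,1,0,0,-0.974,-12.7,2.1,0,1,0,0,-0.974,-12.7,2.1,0,1,0,0,-0.974,-12.7,2.1,0,1,0,0,-0.974,-12.7,2.1,0,1,0,0,-0.974,-12.7,2.1,0,1,0,0,-0.974,-12.7,2.1,0,1],
)

```text
time: 5.95
tool_pos: [0.6459, -0.0257, 0.1997]
ee_rot: [3.141, -0.004, -3.083]
wrist_force: [-0.9, 0.4, -0.9]
width: 0.0618
finger_force: 30.0
```

Emit:
move_arm(
  deltas=[0,0,0,0,0,4,1,0,0,0,0,0,8,1,0,0,0,0,0,12,1,0,0,0,0,0,12,1,0,0,0,0,0,12,1,0,0,0,0,0,12,1],
)

```text
time: 6.55
tool_pos: [0.6484, -0.026, 0.085]
ee_rot: [-3.141, 0.005, -3.082]
wrist_force: [-0.8, -0.4, -0.4]
width: 0.0619
finger_force: 30.0
```

Run:
```python
from h import *
from bench import robot
o=robot.get_obs();print(o["tool_pos"],o["ee_rot"],o["width"],o["wrist_force"])
plan(o,place(.08,1)[1:])
```

```text
[ 0.64840908 -0.02600329  0.08503635] [-3.14057576  0.00461582 -3.0822611 ] 0.06185700955608146 [-0.77892752 -0.36607267 -0.42803588]
low: rot [-0.001  0.005 -0.001] cm [0.19 0.02 2.5 ]  rows>=0.5
set: rot [0. 0. 0.] cm [ 0. -0.  2.]  rows>=0.4
up: rot [0. 0. 0.] cm [  0.   0. -16.]  rows>=3.2
```

Emit:
move_arm(
  deltas=[0,0,0,0.1,0,2,1,0,0,0,0.1,0,3,1,0,0,0,0.1,0,3.6,1,0,0,0,0.1,0,4.0,1,0,0,0,0.1,0,4.0,1,0,0,0,0.1,0,4.0,1,0,0,0,0.1,0,4.0,1],
)

```text
time: 7.25
tool_pos: [0.646, -0.0259, 0.0426]
ee_rot: [-3.141, 0.001, -3.081]
wrist_force: [0.3, -0.4, -1.1]
width: 0.0617
finger_force: 30.0
```

Release with a slight open, then up (watching force).

Emit:
move_arm(
  deltas=[0,0,0,0,0,0.1,1,0,0,0,0,0,0.1,-1,0,0,0,0,0,0.1,-1,0,0,0,0,0,0.1,-1,0,0,0,0,0,-3,-1,0,0,0,0,0,-8,-1,0,0,0,0,0,-12,-1,0,0,0,0,0,-16,-1],
)

```text
time: 8.05
tool_pos: [0.6456, -0.0258, 0.2038]
ee_rot: [-3.141, 0.0, -3.081]
wrist_force: [0.8, 0.7, -0.0]
width: 0.0942
finger_force: 0.0
```

```bash
cat > look.py <<'E'
from h import *
from bench import robot
import sys
np.set_printoptions(precision=4,suppress=True)
def look(zb=(0,.015)):
    o=robot.get_obs(); s=robot.snapshot("wrist"); s["obs"]=o; P=wcloud(s)
    hsv=cv2.cvtColor(s["image"],cv2.COLOR_RGB2HSV); yel=cv2.inRange(hsv,(10,80,30),(35,255,255))
    for b in zb:
        top=(abs(P[...,2]-.05-b)<.006).astype(np.uint8); n,l,st,cc=cv2.connectedComponentsWithStats(top,connectivity=4)
        for i in range(1,n):
            m=l==i
            if m.sum()<250 or (yel[m]>0).mean()<.12: continue
            c=max(cv2.findContours(m.astype(np.uint8),0,2)[0],key=cv2.contourArea)[:,0]
            Q=(wplane(s,c,.05+b)[:,:2]*1000).astype(np.float32); M=cv2.moments(Q)
            if not 1500<M["m00"]**2**.5 and not 1500<abs(M["m00"])<2700: continue
            mu=np.array([M["m10"],M["m01"]])/M["m00"]; a=.5*np.arctan2(2*M["mu11"],M["mu20"]-M["mu02"])
            # direction from third moment along the axis: rind heavier -> mean below mid-extent
            e=np.array([np.cos(a),np.sin(a)]); x=(Q-mu)@e
            if (x.max()+x.min())/2<0: a+=np.pi
            ctr,th=own((mu/1000,a)); c_,s_=np.cos(NEST[2]),np.sin(NEST[2]); d=ctr-NEST[:2]
            print("b",b,"px",cc[i].round(),"A",round(abs(M["m00"])),"own",ctr,round((th+np.pi)%(2*np.pi)-np.pi,3),"nest",(np.array([c_*d[0]+s_*d[1],-s_*d[0]+c_*d[1]])*1000).round(1),"z",np.nanmedian(P[l==i][:,2]).round(4))
    return s
def tops():
    s=robot.snapshot("top")
    for w in wedges(s): print("top",*own(w),w[3])
E
python3 - <<'E'
from look import *
tops();o=robot.get_obs();print(o["time"],o["tool_pos"],o["ee_rot"])
plan(o,[("back",pose(.52,.06,.24,1.4))])
E
```

```text
top [0.6016 0.2478] 0.1334195204508789 289
top [0.5939 0.1516] -0.19377931726481257 286
top [0.4563 0.3767] -0.14944113885634436 308
8.1 [ 0.6486 -0.0262  0.2128] [-3.1387  0.0141 -3.0813]
back: rot [0.011 0.013 1.802] cm [12.28  9.37 -2.92]  rows>=12.0
```

Run:
```python
from look import *
o=robot.get_obs()
plan(o,[("half",pose(.60,.06,.2,2.29)),("view/above",pose(.593,.1518,.11,1.375))])
```

```text
half: rot [0.004 0.014 0.912] cm [4.35 8.9  1.2 ]  rows>=6.1
view/above: rot [-0.    -0.     0.915] cm [7.37 5.52 9.  ]  rows>=6.1
```

Emit:
move_arm(
  deltas=[0,0,0.912,4.5,8.9,0,-1,0,0,0.912,4.5,8.9,0,-1,0,0,0.912,4.5,8.9,0,-1,0,0,0.912,4.5,8.9,0,-1,0,0,0.912,4.5,8.9,0,-1,0,0,0.912,4.5,8.9,0,-1,0,0,0.912,4.5,8.9,0,-1,0,0,0.912,4.5,8.9,0,-1],
)

```text
time: 8.9
tool_pos: [0.5954, 0.0603, 0.2018]
ee_rot: [-3.141, -0.0, 2.293]
wrist_force: [-0.1, 0.3, 0.0]
width: 0.0941
finger_force: 0.0
```

Emit:
move_arm(
  deltas=[0,0,0.915,7.4,5.5,0,-1,0,0,0.915,7.4,5.5,0,-1,0,0,0.915,7.4,5.5,0,-1,0,0,0.915,7.4,5.5,0,-1,0,0,0.915,7.4,5.5,0,-1,0,0,0.915,7.4,5.5,0,-1,0,0,0.915,7.4,5.5,0,-1,0,0,0.915,7.4,5.5,9,-1],
)

```text
time: 9.7
tool_pos: [0.5933, 0.153, 0.1604]
ee_rot: [3.125, -0.006, 1.379]
wrist_force: [1.3, -0.3, -0.8]
width: 0.0941
finger_force: 0.0
```

Run:
```python
from look import *
robot.snapshot("wrist");robot.snapshot("wrist")
s=look(); o=robot.get_obs();print(o["tool_pos"],o["ee_rot"]); tops()
plan(o,pick(.593,.1518,-.196))
cv2.imwrite("pics/w3.png",cv2.convertScaleAbs(s["image"],alpha=1.4)[:,:,::-1])
```

```text
b 0 px [92. 11.] A 1543 own [0.4538 0.3735] -0.069 nest [-88.6 410.3] z 0.0505
b 0 px [267.  93.] A 2003 own [0.5998 0.2501] 0.135 nest [ 49.8 278.4] z 0.0508
b 0 px [280. 204.] A 2026 own [0.5924 0.1538] -0.191 nest [ 36.6 182.6] z 0.051
b 0.015 px [365. 357.] A 1344 own [ 0.6472 -0.0165] 1.814 nest [81.1  9.4] z 0.0661
[0.5844 0.1515 0.1467] [-3.1305  0.0042  1.3774]
top [0.5963 0.2515] 0.3396892069602564 216
top [0.4566 0.3766] -0.1691118364995935 308
above: rot [-0.011  0.004  0.003] cm [0.21 0.88 3.66]  rows>=0.8
down: rot [0. 0. 0.] cm [ 0.  -0.   8.6]  rows>=1.7
lift: rot [0. 0. 0.] cm [  0.    0.  -17.6]  rows>=3.5
```

View pics/w3.png

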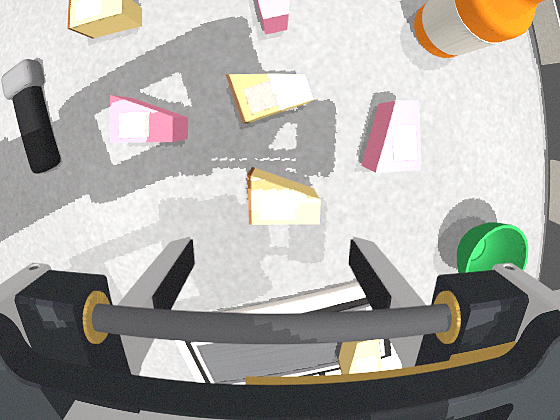

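Wedge 1 stands in the nest at its +x end (partly hidden behind the gripper at (365,357)). The next wedge is at (285,200).

Emit:
move_arm(
  deltas=[0,0,0,0,0,4,-1,0,0,0,0,0,4,-1,0,0,0,0,0,4,-1,0,0,0,0,0,4,-1,0,0,0,0,0,4,-1],
)

```text
time: 10.4
tool_pos: [0.5897, 0.1524, 0.115]
ee_rot: [3.137, -0.002, 1.375]
wrist_force: [-0.1, -0.4, 0.1]
width: 0.0944
finger_force: 0.0
```

Run:
```python
from look import *
o=robot.get_obs();print(o["tool_pos"],o["ee_rot"],o["qvel"])
plan(o,pick(.5927,.1525,-.193)[:2])
```

```text
[0.5897 0.1524 0.115 ] [ 3.1372 -0.0015  1.3751] [-0.001   0.0037  0.0142  0.0009 -0.0053  0.0025]
above: rot [ 0.004 -0.002 -0.003] cm [0.06 0.29 0.5 ]  rows>=0.1
down: rot [0. 0. 0.] cm [-0.  -0.   8.6]  rows>=1.7
```

Emit:
move_arm(
  deltas=[0,0,0,0.1,0.3,3,-1,0,0,0,0.1,0.3,6,-1,0,0,0,0.1,0.3,9,-1,0,0,0,0.1,0.3,9,-1,0,0,0,0.1,0.3,9,-1,0,0,0,0.1,0.3,9,1,0,0,0,0.1,0.3,9,1,0,0,0,0.1,0.3,9,1],
)

```text
time: 11.2
tool_pos: [0.5923, 0.1528, 0.024]
ee_rot: [3.139, -0.001, 1.375]
wrist_force: [-0.0, -0.1, 0.5]
width: 0.0734
finger_force: 0.0
```

Emit:
move_arm(
  deltas=[0,0,0,0,0,0,1,0,0,0,0,0,0,1,0,0,0,0,0,0,1,0,0,0,0,0,0,1],
)

```text
time: 11.6
tool_pos: [0.5916, 0.1526, 0.0228]
ee_rot: [3.141, -0.0, 1.375]
wrist_force: [0.0, -0.4, 4.0]
width: 0.062
finger_force: 30.0
```

Emit:
move_arm(
  deltas=[0,0,0,0,0,-5,1,0,0,0,0,0,-10,1,0,0,0,0,0,-14,1,0,0,0,0,0,-17.6,1,0,0,0,0,0,-17.6,1,0,0,0,0,0,-17.6,1,0,0,0,0,0,-17.6,1],
)

```text
time: 12.3
tool_pos: [0.5899, 0.1524, 0.1949]
ee_rot: [-3.137, 0.002, 1.375]
wrist_force: [-0.4, -0.3, -1.2]
width: 0.0618
finger_force: 30.0
```

Run:
```python
from look import *
o=robot.get_obs();print(o["tool_pos"],o["ee_rot"],o["width"])
x,y=nestp(.04)
plan(o,[("half",pose((x+o["tool_pos"][0])/2,(y+o["tool_pos"][1])/2,.20,o["ee_rot"][2]-.66))]+place(.04,-1))
```

```text
[0.5899 0.1524 0.1949] [-3.1368  0.0019  1.3748] 0.06183774706785447
half: rot [-0.004  0.003  0.66 ] cm [-8.7   2.58 -0.51]  rows>=4.4
over: rot [-0.    -0.     0.655] cm [-5.29  7.37  0.  ]  rows>=4.4
low: rot [0. 0. 0.] cm [ 0. -0. 14.]  rows>=2.8
set: rot [0. 0. 0.] cm [ 0. -0.  2.]  rows>=0.4
up: rot [0. 0. 0.] cm [  0.   0. -16.]  rows>=3.2
```

Emit:
move_arm(
  deltas=[0,0,0.66,-8.7,2.6,0,1,0,0,0.66,-8.7,2.6,0,1,0,0,0.66,-8.7,2.6,0,1,0,0,0.66,-8.7,2.6,0,1,0,0,0.66,-8.7,2.6,0,1,0,0,0.66,-8.7,2.6,0,1,0,0,0.66,-8.7,2.6,0,1],
)

```text
time: 13.0
tool_pos: [0.5989, 0.0622, 0.1957]
ee_rot: [-3.139, 0.003, 0.716]
wrist_force: [0.1, -0.5, -0.8]
width: 0.0617
finger_force: 30.0
```

Emit:
move_arm(
  deltas=[0,0,0.655,-5.3,7.4,0,1,0,0,0.655,-5.3,7.4,0,1,0,0,0.655,-5.3,7.4,0,1,0,0,0.655,-5.3,7.4,0,1,0,0,0.655,-5.3,7.4,4,1,0,0,0.655,-5.3,7.4,8,1,0,0,0.655,-5.3,7.4,12,1,0,0,0.655,-5.3,7.4,12,1],
)

```text
time: 13.8
tool_pos: [0.6024, -0.0275, 0.0696]
ee_rot: [-3.138, 0.016, 0.061]
wrist_force: [-0.6, -0.5, -1.6]
width: 0.0615
finger_force: 30.0
```

Emit:
move_arm(
  deltas=[0,0,0,0,0,0,1,0,0,0,0,0,0,1,0,0,0,0,0,0,1,0,0,0,0,0,0,1],
)

```text
time: 14.2
tool_pos: [0.6097, -0.0286, 0.0807]
ee_rot: [3.141, -0.004, 0.06]
wrist_force: [0.1, -0.6, -0.7]
width: 0.0619
finger_force: 30.0
```

Run:
```python
from look import *
o=robot.get_obs();print(o["tool_pos"],o["ee_rot"],o["width"],o["qvel"])
plan(o,place(.04,-1,zg=.039)[1:])
```

```text
[ 0.6097 -0.0286  0.0807] [ 3.1407 -0.0043  0.06  ] 0.0618978990925915 [-0.0022  0.0041  0.0137  0.0028 -0.002   0.0009]
low: rot [ 0.001 -0.004 -0.   ] cm [-0.3  -0.05  2.06]  rows>=0.4
set: rot [0. 0. 0.] cm [ 0.  -0.   2.1]  rows>=0.4
up: rot [0. 0. 0.] cm [  0.    0.  -16.1]  rows>=3.2
```

Emit:
move_arm(
  deltas=[0,0,0,-0.2,0,2,1,0,0,0,-0.2,0,3,1,0,0,0,-0.2,0,3.7,1,0,0,0,-0.2,0,4.1,1,0,0,0,-0.2,0,4.1,1,0,0,0,-0.2,0,4.1,1,0,0,0,-0.2,0,4.1,1,0,0,0,-0.2,0,4.1,1],
)

```text
time: 15.0
tool_pos: [0.6067, -0.0286, 0.0378]
ee_rot: [3.141, -0.001, 0.06]
wrist_force: [-1.2, 0.4, 3.0]
width: 0.0619
finger_force: 30.0
```

Emit:
move_arm(
  deltas=[0,0,0,0,0,0.1,-1,0,0,0,0,0,0.1,-1,0,0,0,0,0,0.1,-1,0,0,0,0,0,-3,-1,0,0,0,0,0,-7,-1,0,0,0,0,0,-12,-1,0,0,0,0,0,-16,-1,0,0,0,0,0,-16,-1],
)

```text
time: 15.8
tool_pos: [0.6098, -0.029, 0.2057]
ee_rot: [3.139, -0.015, 0.06]
wrist_force: [0.5, 0.1, 0.6]
width: 0.0936
finger_force: 0.0
```

Run:
```python
from look import *
tops();o=robot.get_obs();print(o["tool_pos"],o["ee_rot"],o["width"])
plan(o,[("half",pose(.604,.08,.2,.9)),("above",pose(.6005,.2485,.11,.133+np.pi/2))])
```

```text
top [0.6016 0.2476] 0.13449055332422938 291
top [0.4563 0.3768] -0.14564564747740294 306
[ 0.6083 -0.0288  0.2016] [ 3.1398 -0.0086  0.0598] 0.09402231566230287
half: rot [ 0.005 -0.007 -0.84 ] cm [  0.22 -10.89   0.14]  rows>=5.6
above: rot [ 0.     0.    -0.804] cm [ 12.98 -10.75   9.  ]  rows>=5.4
```

Emit:
move_arm(
  deltas=[0,0,-0.84,0,-10.9,0,-1,0,0,-0.84,0,-10.9,0,-1,0,0,-0.84,0,-10.9,0,-1,0,0,-0.84,0,-10.9,0,-1,0,0,-0.84,0,-10.9,0,-1,0,0,-0.84,0,-10.9,0,-1,0,0,-0.84,0,-10.9,0,-1],
)

```text
time: 16.55
tool_pos: [0.5987, 0.0804, 0.1944]
ee_rot: [-3.138, 0.003, 0.9]
wrist_force: [-0.6, 0.6, -0.3]
width: 0.0943
finger_force: 0.0
```

Emit:
move_arm(
  deltas=[0,0,-0.804,13,-10.75,0,-1,0,0,-0.804,13,-10.75,0,-1,0,0,-0.804,13,-10.75,0,-1,0,0,-0.804,13,-10.75,2,-1,0,0,-0.804,13,-10.75,5,-1,0,0,-0.804,13,-10.75,8,-1,0,0,-0.804,13,-10.75,9,-1,0,0,-0.804,13,-10.75,9,-1],
)

```text
time: 17.35
tool_pos: [0.5946, 0.2482, 0.1036]
ee_rot: [-3.135, 0.001, 1.701]
wrist_force: [-0.1, 0.2, 0.2]
width: 0.0939
finger_force: 0.0
```

Emit:
move_arm(
  deltas=[0,0,0,0,0,0,-1,0,0,0,0,0,0,-1,0,0,0,0,0,0,-1,0,0,0,0,0,0,-1],
)

```text
time: 17.75
tool_pos: [0.5971, 0.249, 0.1085]
ee_rot: [3.139, -0.0, 1.703]
wrist_force: [-0.2, 0.2, -0.1]
width: 0.0937
finger_force: 0.0
```

Run:
```python
from look import *
look(); o=robot.get_obs();print(o["tool_pos"],o["ee_rot"],o["qvel"])
plan(o,pick(.6005,.249,.133)[:2])
```

```text
b 0 px [113.  40.] A 2079 own [0.4548 0.3791] -0.126 nest [-87.3 415.8] z 0.0507
b 0 px [270. 219.] A 2077 own [0.6    0.2505] 0.133 nest [ 50.  278.8] z 0.051
[0.5969 0.2489 0.1082] [ 3.1397 -0.0002  1.7034] [-0.0005  0.0036  0.0067 -0.0002 -0.001  -0.0004]
above: rot [ 0.002 -0.    -0.   ] cm [-0.04  0.36 -0.18]  rows>=0.1
down: rot [0. 0. 0.] cm [ 0.  -0.   8.6]  rows>=1.7
```

Emit:
move_arm(
  deltas=[0,0,0,0,0.3,3,-1,0,0,0,0,0.3,6,-1,0,0,0,0,0.3,8.4,-1,0,0,0,0,0.3,8.4,-1,0,0,0,0,0.3,8.4,-1,0,0,0,0,0.3,8.4,1,0,0,0,0,0.3,8.4,1,0,0,0,0,0.3,8.4,1],
)

```text
time: 18.6
tool_pos: [0.6003, 0.2496, 0.0248]
ee_rot: [3.139, -0.0, 1.704]
wrist_force: [-0.3, -0.3, -0.3]
width: 0.0733
finger_force: 0.0
```

Emit:
move_arm(
  deltas=[0,0,0,0,0,0,1,0,0,0,0,0,0,1,0,0,0,0,0,0,1,0,0,0,0,0,0,1],
)

```text
time: 19.0
tool_pos: [0.5998, 0.2494, 0.0238]
ee_rot: [3.14, -0.0, 1.704]
wrist_force: [0.3, -0.6, 3.1]
width: 0.0619
finger_force: 30.0
```

Emit:
move_arm(
  deltas=[0,0,0,0,0,-5,1,0,0,0,0,0,-10,1,0,0,0,0,0,-14,1,0,0,0,0,0,-17.6,1,0,0,0,0,0,-17.6,1,0,0,0,0,0,-17.6,1,0,0,0,0,0,-17.6,1],
)

```text
time: 19.7
tool_pos: [0.5981, 0.2489, 0.1958]
ee_rot: [-3.136, 0.001, 1.704]
wrist_force: [0.1, -0.1, -0.8]
width: 0.0614
finger_force: 30.0
```

Run:
```python
from look import *
o=robot.get_obs();print(o["tool_pos"],o["ee_rot"],o["width"])
plan(o,[("half",pose(.585,.11,.20,2.45))]+place(.0,1,lean=.14))
```

```text
[0.5981 0.2489 0.1958] [-3.1364  0.001   1.7038] 0.06140295810505819
half: rot [-0.005 -0.001 -0.746] cm [-13.59  -3.15  -0.39]  rows>=5.0
over: rot [ 0.133 -0.053 -0.75 ] cm [ -7.34 -11.75  -0.  ]  rows>=5.1
low: rot [0. 0. 0.] cm [ 0.    1.95 13.86]  rows>=2.8
set: rot [0. 0. 0.] cm [0.   0.28 1.98]  rows>=0.4
up: rot [-0.14  0.    0.  ] cm [ -0.    -2.23 -15.84]  rows>=3.2
```

Emit:
move_arm(
  deltas=[0,0,-0.746,-13.6,-3.1,0,1,0,0,-0.746,-13.6,-3.1,0,1,0,0,-0.746,-13.6,-3.1,0,1,0,0,-0.746,-13.6,-3.1,0,1,0,0,-0.746,-13.6,-3.1,0,1,0,0,-0.746,-13.6,-3.1,0,1,0,0,-0.746,-13.6,-3.1,0,1],
)

```text
time: 20.4
tool_pos: [0.5858, 0.1104, 0.1968]
ee_rot: [-3.139, -0.003, 2.447]
wrist_force: [-0.6, 0.6, -0.7]
width: 0.061
finger_force: 30.0
```

Emit:
move_arm(
  deltas=[0.133,-0.053,-0.75,-7.3,-11.75,0,1,0.133,-0.053,-0.75,-7.3,-11.75,0,1,0.133,-0.053,-0.75,-7.3,-11.75,0,1,0.133,-0.053,-0.75,-7.3,-11.75,0,1,0.133,-0.053,-0.75,-7.3,-11.75,0,1,0.133,-0.053,-0.75,-7.3,-11.75,0,1,0.133,-0.053,-0.75,-7.3,-11.75,0,1,0.133,-0.053,-0.75,-7.3,-11.75,0,1],
)

```text
time: 21.2
tool_pos: [0.5679, -0.0263, 0.1987]
ee_rot: [-3.002, 0.0, -3.084]
wrist_force: [-0.4, -0.1, -1.4]
width: 0.0617
finger_force: 30.0
```

Emit:
move_arm(
  deltas=[0,0,0,0,0.6,4,1,0,0,0,0,1.1,8,1,0,0,0,0,1.5,11,1,0,0,0,0,1.5,11,1,0,0,0,0,1.5,11,1,0,0,0,0,1.5,11,1,0,0,0,0,1.5,11,1],
)

```text
time: 21.9
tool_pos: [0.5698, -0.0273, 0.0909]
ee_rot: [-3.001, 0.006, -3.082]
wrist_force: [-0.2, -1.1, -0.8]
width: 0.0614
finger_force: 30.0
```

Run:
```python
from look import *
o=robot.get_obs();print(o["tool_pos"],o["ee_rot"],o["width"],o["qvel"])
plan(o,place(.0,1,lean=.14,zg=.045)[1:])
```

```text
[ 0.5698 -0.0273  0.0909] [-3.001   0.0055 -3.0824] 0.06144953130147265 [-0.0008  0.0017  0.0094 -0.0002  0.0003 -0.0031]
low: rot [-0.001  0.005 -0.002] cm [0.33 0.45 3.06]  rows>=0.6
set: rot [0. 0. 0.] cm [0.   0.21 1.49]  rows>=0.3
up: rot [-0.14  0.    0.  ] cm [ -0.    -2.16 -15.35]  rows>=3.1
```

Emit:
move_arm(
  deltas=[0,0,0,0.2,0.5,2.5,1,0,0,0,0.2,0.6,3.5,1,0,0,0,0.2,0.65,4.1,1,0,0,0,0.2,0.65,4.5,1,0,0,0,0.2,0.65,4.5,1,0,0,0,0.2,0.65,4.5,1,0,0,0,0.2,0.65,4.5,1],
)

```text
time: 22.6
tool_pos: [0.5664, -0.0272, 0.0432]
ee_rot: [-3.001, 0.002, -3.082]
wrist_force: [0.2, -0.1, -0.3]
width: 0.0615
finger_force: 30.0
```

Emit:
move_arm(
  deltas=[0,0,0,0,0,0,-1,0,0,0,0,0,0,-1,0,0,0,0,0,0,-1,0,0,0,0,0,-3,-1,0,0,0,0,0,-7,-1,0,0,0,0,0,-12,-1,0,0,0,0,0,-16,-1,0,0,0,0,0,-16,-1],
)

```text
time: 23.4
tool_pos: [0.5681, -0.0043, 0.2095]
ee_rot: [-3.0, 0.015, -3.081]
wrist_force: [-0.0, 0.2, -0.1]
width: 0.0938
finger_force: 0.0
```

Run:
```python
from look import *
tops();o=robot.get_obs();print(o["tool_pos"],o["ee_rot"],o["width"])
plan(o,[("half",pose(.50,.18,.24,2.3)),("above",pose(.456,.3775,.11,-.15+np.pi/2))])
```

```text
top [0.4565 0.3764] -0.16956305682455014 307
[ 0.5667 -0.0045  0.2056] [-3.0009  0.0093 -3.0814] 0.09425642398479782
half: rot [-0.127  0.072  0.9  ] cm [ 5.51 18.15 -6.09]  rows>=6.1
above: rot [-0.    -0.     0.879] cm [17.66  9.88 13.  ]  rows>=5.9
```

Emit:
move_arm(
  deltas=[-0.127,0.072,0.9,5.5,18.1,-6,-1,-0.127,0.072,0.9,5.5,18.1,-6,-1,-0.127,0.072,0.9,5.5,18.1,-6,-1,-0.127,0.072,0.9,5.5,18.1,-6,-1,-0.127,0.072,0.9,5.5,18.1,-6,-1,-0.127,0.072,0.9,5.5,18.1,-6,-1,-0.127,0.072,0.9,5.5,18.1,-6,-1,-0.127,0.072,0.9,5.5,18.1,-6,-1],
)

```text
time: 24.25
tool_pos: [0.498, 0.1787, 0.2336]
ee_rot: [-3.133, -0.007, 2.301]
wrist_force: [0.2, -1.2, -0.3]
width: 0.0937
finger_force: 0.0
```

Emit:
move_arm(
  deltas=[0,0,0.879,17.7,9.9,0,-1,0,0,0.879,17.7,9.9,0,-1,0,0,0.879,17.7,9.9,3,-1,0,0,0.879,17.7,9.9,6,-1,0,0,0.879,17.7,9.9,9,-1,0,0,0.879,17.7,9.9,12,-1,0,0,0.879,17.7,9.9,13,-1,0,0,0.879,17.7,9.9,13,-1],
)

```text
time: 25.05
tool_pos: [0.4524, 0.376, 0.1031]
ee_rot: [-3.129, 0.005, 1.423]
wrist_force: [0.5, -0.8, 0.3]
width: 0.094
finger_force: 0.0
```

Emit:
move_arm(
  deltas=[0,0,0,0,0,0,-1,0,0,0,0,0,0,-1,0,0,0,0,0,0,-1,0,0,0,0,0,0,-1],
)

```text
time: 25.45
tool_pos: [0.4544, 0.3774, 0.1073]
ee_rot: [-3.135, -0.001, 1.42]
wrist_force: [0.6, 0.2, 0.0]
width: 0.0942
finger_force: 0.0
```

Run:
```python
from look import *
look(); o=robot.get_obs();print(o["tool_pos"],o["ee_rot"],o["time"])
plan(o,pick(.4555,.3777,-.15)[:2])
s=robot.snapshot("top");P=cloud(s)
for w in wedges(s,P,zb=.015): print("nest",w[0],w[1],w[2],w[3])
cv2.imwrite("pics/t2.png",cv2.resize(cv2.convertScaleAbs(s["image"][140:280,140:400],alpha=1.6),None,fx=3,fy=3,interpolation=2)[:,:,::-1])
```

```text
b 0 px [266. 218.] A 2088 own [0.4541 0.3799] -0.137 nest [-87.8 416.6] z 0.051
[0.4541 0.3773 0.1069] [-3.1345 -0.0005  1.4199] 25.5
above: rot [-0.007 -0.    -0.001] cm [ 0.06  0.13 -0.32]  rows>=0.1
down: rot [0. 0. 0.] cm [ 0.  -0.   8.6]  rows>=1.7
nest [ 0.6549 -0.0309] 1.370817859678271 [308.2686 175.3039] 283
nest [ 0.6105 -0.0277] -1.7605151793835243 [307.3024 191.433 ] 291
nest [ 0.5667 -0.036 ] 1.3830229978051625 [310.6081 207.527 ] 296
```

View pics/t2.png

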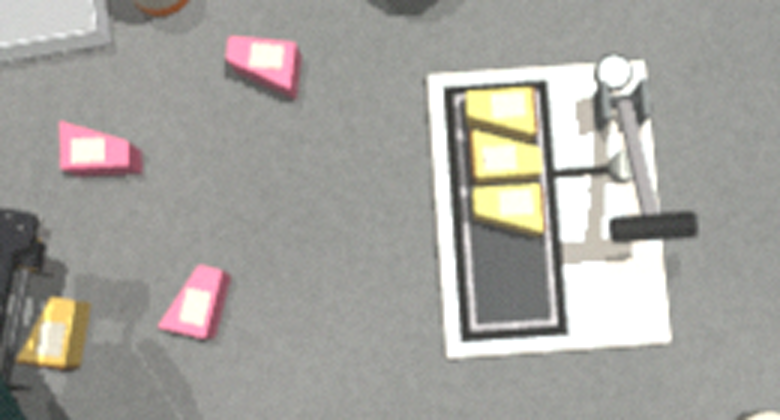

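Three wedges lie in the nest in alternating directions, at (505,107), (505,157) and (508,205) in the crop. The last yellow one is at (55,335).

Emit:
move_arm(
  deltas=[0,0,0,0.1,0.2,3,-1,0,0,0,0.1,0.2,6,-1,0,0,0,0.1,0.2,8.4,-1,0,0,0,0.1,0.2,8.4,-1,0,0,0,0.1,0.2,8.4,-1,0,0,0,0.1,0.2,8.4,1,0,0,0,0.1,0.2,8.4,1,0,0,0,0.1,0.2,8.4,1],
)

```text
time: 26.35
tool_pos: [0.4558, 0.3785, 0.0232]
ee_rot: [-3.135, -0.001, 1.42]
wrist_force: [-0.1, -0.0, 0.3]
width: 0.0734
finger_force: 0.0
```

Emit:
move_arm(
  deltas=[0,0,0,0,0,0,1,0,0,0,0,0,0,1,0,0,0,0,0,0,1,0,0,0,0,0,0,1],
)

```text
time: 26.75
tool_pos: [0.455, 0.3782, 0.0223]
ee_rot: [-3.133, 0.0, 1.42]
wrist_force: [-2.1, 0.5, 4.2]
width: 0.0616
finger_force: 29.9
```

Emit:
move_arm(
  deltas=[0,0,0,0,0,-5,1,0,0,0,0,0,-10,1,0,0,0,0,0,-14,1,0,0,0,0,0,-17.6,1,0,0,0,0,0,-17.6,1,0,0,0,0,0,-17.6,1,0,0,0,0,0,-17.6,1],
)

```text
time: 27.45
tool_pos: [0.4554, 0.3771, 0.1945]
ee_rot: [-3.129, 0.005, 1.42]
wrist_force: [-0.0, 0.1, -1.7]
width: 0.0617
finger_force: 29.9
```

Run:
```python
from look import *
o=robot.get_obs();print(o["tool_pos"],o["ee_rot"],o["width"])
plan(o,[("half",pose(.49,.17,.20,.75))]+place(-.042,-1,lean=.14))
```

```text
[0.4554 0.3771 0.1945] [-3.1293  0.0045  1.4198] 0.06174455004996413
half: rot [-0.01   0.008  0.67 ] cm [-19.95   6.53  -0.54]  rows>=4.5
over: rot [-0.134 -0.048  0.689] cm [-11.08  16.98   0.  ]  rows>=4.7
low: rot [0. 0. 0.] cm [ 0.   -1.95 13.86]  rows>=2.8
set: rot [0. 0. 0.] cm [ 0.   -0.28  1.98]  rows>=0.4
up: rot [0.14 0.   0.  ] cm [ -0.     2.23 -15.84]  rows>=3.2
```

Emit:
move_arm(
  deltas=[-0.01,0.005,0.67,-20,6.5,0,1,-0.01,0.005,0.67,-20,6.5,0,1,-0.01,0.005,0.67,-20,6.5,0,1,-0.01,0.005,0.67,-20,6.5,0,1,-0.01,0.005,0.67,-20,6.5,0,1,-0.01,0.005,0.67,-20,6.5,0,1,-0.01,0.005,0.67,-20,6.5,0,1],
)

```text
time: 28.15
tool_pos: [0.4897, 0.1705, 0.1952]
ee_rot: [-3.141, 0.001, 0.751]
wrist_force: [0.2, -0.1, -1.3]
width: 0.0619
finger_force: 29.9
```

Emit:
move_arm(
  deltas=[-0.134,-0.048,0.689,-11.1,17,0,1,-0.134,-0.048,0.689,-11.1,17,0,1,-0.134,-0.048,0.689,-11.1,17,0,1,-0.134,-0.048,0.689,-11.1,17,0,1,-0.134,-0.048,0.689,-11.1,17,0,1,-0.134,-0.048,0.689,-11.1,17,0,1,-0.134,-0.048,0.689,-11.1,17,0,1,-0.134,-0.048,0.689,-11.1,17,0,1],
)

```text
time: 28.95
tool_pos: [0.5252, -0.0281, 0.1969]
ee_rot: [3.003, -0.002, 0.064]
wrist_force: [-0.1, 0.1, -1.2]
width: 0.0617
finger_force: 29.9
```

Emit:
move_arm(
  deltas=[0,0,0,0,-0.6,4,1,0,0,0,0,-1.1,8,1,0,0,0,0,-1.5,11,1,0,0,0,0,-1.5,11,1,0,0,0,0,-1.5,11,1,0,0,0,0,-1.5,11,1,0,0,0,0,-1.5,11,1],
)

```text
time: 29.65
tool_pos: [0.5274, -0.03, 0.0891]
ee_rot: [3.001, -0.007, 0.06]
wrist_force: [-0.1, 0.7, -0.6]
width: 0.0618
finger_force: 29.9
```

Run:
```python
from look import *
o=robot.get_obs();print(o["tool_pos"],o["ee_rot"],o["width"],o["qvel"])
plan(o,place(-.042,-1,lean=.14,zg=.0425)[1:])
```

```text
[ 0.5274 -0.03    0.0891] [ 3.0014 -0.0074  0.0604] 0.06178724088947954 [-0.0031  0.0011  0.009   0.0004 -0.0023  0.    ]
low: rot [ 0.    -0.007 -0.001] cm [-0.29 -0.44  2.87]  rows>=0.6
set: rot [0. 0. 0.] cm [ 0.   -0.24  1.73]  rows>=0.3
up: rot [0.14 0.   0.  ] cm [ -0.    2.2 -15.6]  rows>=3.2
```

Emit:
move_arm(
  deltas=[0,0,0,-0.2,-0.5,2.5,1,0,0,0,-0.2,-0.6,3.5,1,0,0,0,-0.2,-0.65,4.1,1,0,0,0,-0.2,-0.65,4.5,1,0,0,0,-0.2,-0.65,4.5,1,0,0,0,-0.2,-0.65,4.5,1,0,0,0,-0.2,-0.65,4.5,1],
)

```text
time: 30.35
tool_pos: [0.5243, -0.0302, 0.0414]
ee_rot: [3.002, -0.004, 0.06]
wrist_force: [-0.2, -0.2, -0.5]
width: 0.062
finger_force: 29.9
```

Emit:
move_arm(
  deltas=[0,0,0,0,0,0,-1,0,0,0,0,0,0,-1,0,0,0,0,0,0,-1,0,0,0,0,0,-3,-1,0,0,0,0,0,-7,-1,0,0,0,0,0,-12,-1,0,0,0,0,0,-16,-1,0,0,0,0,0,-16,-1],
)

```text
time: 31.15
tool_pos: [0.5255, -0.0074, 0.2073]
ee_rot: [3.001, -0.017, 0.061]
wrist_force: [0.4, -0.3, 1.4]
width: 0.0941
finger_force: 0.0
```

Run:
```python
from look import *
o=robot.get_obs();print(o["tool_pos"],o["ee_rot"],o["width"])
plan(o,[("mid",pose(.50,-.22,.26,.065)),("cov above",pose(.533,-.381,.16,.07))])
```

```text
[ 0.5255 -0.0074  0.2073] [ 3.0007 -0.017   0.0607] 0.09413622255457244
mid: rot [ 0.141 -0.017 -0.006] cm [-3.75 21.6  -2.32]  rows>=4.4
cov above: rot [ 0.     0.    -0.005] cm [ 2.25 16.28 10.  ]  rows>=3.8
```

Emit:
move_arm(
  deltas=[0.141,-0.01,0,-3.5,21.6,-2.3,-1,0.141,-0.01,0,-3.5,21.6,-2.3,-1,0.141,-0.01,0,-3.5,21.6,-2.3,-1,0.141,-0.01,0,-3.5,21.6,-2.3,-1,0.141,-0.01,0,-3.5,21.6,-2.3,-1,0.141,-0.01,0,-3.5,21.6,-2.3,-1,0.141,-0.01,0,-3.5,21.6,-2.3,-1,0.141,-0.01,0,-3.5,21.6,-2.3,-1],
)

```text
time: 31.95
tool_pos: [0.4994, -0.219, 0.2511]
ee_rot: [-3.139, 0.009, 0.06]
wrist_force: [0.1, 0.8, -0.2]
width: 0.094
finger_force: 0.0
```

Emit:
move_arm(
  deltas=[0,0,0,2.2,16.3,0,-1,0,0,0,2.2,16.3,3,-1,0,0,0,2.2,16.3,6,-1,0,0,0,2.2,16.3,8,-1,0,0,0,2.2,16.3,8,-1,0,0,0,2.2,16.3,8,-1,0,0,0,2.2,16.3,8,-1,0,0,0,2.2,16.3,8,-1],
)

```text
time: 32.75
tool_pos: [0.5318, -0.3806, 0.1749]
ee_rot: [3.14, 0.004, 0.061]
wrist_force: [-0.9, -0.4, -0.0]
width: 0.0942
finger_force: 0.0
```

Run:
```python
from look import *
o=robot.get_obs();print(o["tool_pos"],o["ee_rot"])
s=robot.snapshot("top");P=cloud(s);c,sn=np.cos(NEST[2]),np.sin(NEST[2])
for w in wedges(s,P,zb=.015):
    a=w[1]; d,th=own((w[0],a)); d=d-NEST[:2]; print("nest mm",1000*np.array([c*d[0]+sn*d[1],-sn*d[0]+c*d[1]]),"ang",th-NEST[2],w[3],np.nanmedian(P[int(w[2][1]),int(w[2][0]),2]))
w=robot.snapshot("wrist");w["obs"]=o;Q=wcloud(w);m=(abs(Q[...,2]-.114)<.008)&(abs(Q[...,0]-.53)<.08)&(abs(Q[...,1]+.38)<.05)
print("bar",m.sum(),cv2.minAreaRect((Q[m][:,:2]*1000).astype(np.float32)),np.median(Q[m][:,2]))
cv2.imwrite("pics/n1.png",np.hstack([cv2.resize(cv2.convertScaleAbs(s["image"][150:270,270:390],alpha=1.5),(400,400)),cv2.resize(cv2.convertScaleAbs(w["image"],alpha=1.3),(400,400))])[:,:,::-1])
```

```text
[ 0.5318 -0.3806  0.1749] [3.1398 0.0037 0.0612]
nest mm [88.4956 -2.1368] ang 1.5588004367779416 287 0.06892120807136282
nest mm [43.0863 -3.2478] ang -1.5738407794247478 293 0.06872848235848994
nest mm [ 0.3585 -1.8447] ang 1.5741044887399034 291 0.06595263233758075
nest mm [-38.381   -2.9075] ang -1.5717593344125402 293 0.06176838078730129
bar 1686 ((531.4057006835938, -381.0914611816406), (59.37746810913086, 17.90932273864746), 3.9064292907714844) 0.11443678487493061
```

View pics/n1.png

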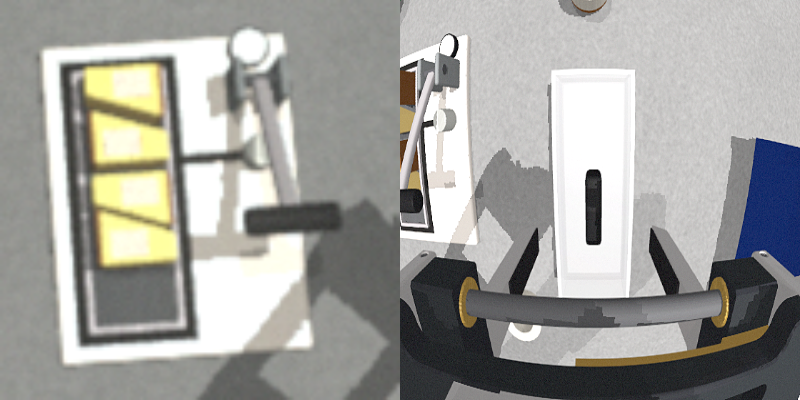

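The four wedges alternate head to tail (left half, (128,85) to (135,240)). The cover and bar are centred under the gripper in the right half. The wedge heights vary a little, so I'll check flatness with plane fits before covering.

Run:
```python
from look import *
c,sn=np.cos(NEST[2]),np.sin(NEST[2]); M=np.array([[c,-sn],[sn,c]])
for nm in ("top","scene"):
    s=robot.snapshot(nm);P=cloud(s);n=(P[...,:2]-NEST[:2])@M;z=P[...,2]
    hsv=cv2.cvtColor(s["image"],cv2.COLOR_RGB2HSV)
    reg=(abs(n[...,0])<.125)&(abs(n[...,1])<.05)
    top=(reg&(z>.055)&(z<.085)).astype(np.uint8)
    for px in (.08,.04,0,-.04):
        m=(top>0)&(abs(n[...,0]-px)<.012)&(abs(n[...,1])<.022)
        A=np.c_[n[m],np.ones(m.sum())]; k,*_=np.linalg.lstsq(A,z[m],rcond=None)
        print(nm,px,m.sum(),"tilt",k[:2].round(3),"z at",(k[0]*px+k[2]).round(4))
    m=(top>0); print(" x extent",np.percentile(n[m][:,0],[.5,99.5]),"y",np.percentile(n[m][:,1],[1,99]), "plate z", np.nanmedian(z[(abs(n[...,0])<.1)&(abs(n[...,1]-.055)<.005)]),"floor -x",np.nanmedian(z[(abs(n[...,0]+.09)<.01)&(abs(n[...,1])<.02)]))
```

```text
top 0.08 117 tilt [ 0.133 -0.058] z at 0.0656
top 0.04 140 tilt [ 0.012 -0.016] z at 0.0664
top 0 142 tilt [ 0.033 -0.052] z at 0.0662
top -0.04 149 tilt [0.009 0.006] z at 0.0665
 x extent [-0.0543  0.1051] y [-0.033   0.0279] plate z 0.016253052013147196 floor -x 0.016593989095967654
scene 0.08 96 tilt [-0.001 -0.003] z at 0.0641
scene 0.04 104 tilt [0.026 0.017] z at 0.0642
scene 0 100 tilt [-0.016 -0.027] z at 0.0641
scene -0.04 101 tilt [-0.04   0.019] z at 0.0638
 x extent [-0.0556  0.1058] y [-0.0336  0.0296] plate z 0.013823900409017376 floor -x 0.01407200365090927
```

All four lie flat at the right height and the row is inside the rim. Now the cover.

Run:
```python
from look import *
o=robot.get_obs();print(o["tool_pos"],o["ee_rot"],o["time"])
plan(o,[("grip",pose(.5316,-.3811,.080,.068))])
```

```text
[ 0.531  -0.3812  0.1733] [3.1413 0.0056 0.06  ] 32.95
grip: rot [ 0.     0.006 -0.008] cm [ 0.12 -0.01  9.33]  rows>=1.9
```

Emit:
move_arm(
  deltas=[0,0.004,-0.008,0.1,0,4,-1,0,0.004,-0.008,0.1,0,7,-1,0,0.004,-0.008,0.1,0,9.2,-1,0,0.004,-0.008,0.1,0,9.2,-1,0,0.004,-0.008,0.1,0,9.2,-1,0,0.004,-0.008,0.1,0,9.2,1,0,0.004,-0.008,0.1,0,9.2,1,0,0.004,-0.008,0.1,0,9.2,1],
)

```text
time: 33.75
tool_pos: [0.5311, -0.3818, 0.0807]
ee_rot: [-3.141, 0.002, 0.067]
wrist_force: [-0.1, -0.5, 0.3]
width: 0.073
finger_force: 0.0
```

Emit:
move_arm(
  deltas=[0,0,0,0,0,0,1,0,0,0,0,0,0,1,0,0,0,0,0,0,1,0,0,0,0,0,0,1,0,0,0,0,0,0,1,0,0,0,0,0,0,1,0,0,0,0,0,0,1,0,0,0,0,0,0,1],
)

```text
time: 34.55
tool_pos: [0.5307, -0.3811, 0.0794]
ee_rot: [-3.139, 0.004, 0.067]
wrist_force: [-0.9, 1.2, -0.3]
width: 0.0175
finger_force: 30.0
```

Emit:
move_arm(
  deltas=[0,0,0,0,0,-2,1,0,0,0,0,0,-5,1,0,0,0,0,0,-9,1,0,0,0,0,0,-13,1,0,0,0,0,0,-17,1,0,0,0,0,0,-20,1,0,0,0,0,0,-20,1,0,0,0,0,0,-20,1],
)

```text
time: 35.35
tool_pos: [0.5314, -0.3818, 0.2785]
ee_rot: [-3.14, 0.004, 0.067]
wrist_force: [0.3, 0.0, -3.6]
width: 0.018
finger_force: 30.0
```

Run:
```python
from look import *
o=robot.get_obs();print(o["tool_pos"],o["ee_rot"],o["width"])
plan(o,[("over",pose(.5661,-.0303,.28,.060))])
s=robot.snapshot("scene");P=cloud(s);cv2.imwrite("pics/s2.png",cv2.convertScaleAbs(s["image"],alpha=1.4)[:,:,::-1])
```

```text
[ 0.5314 -0.3818  0.2785] [-3.1396  0.0041  0.067 ] 0.018013711764054398
over: rot [-0.002  0.004  0.007] cm [  5.82 -34.83  -0.11]  rows>=7.1
```

View pics/s2.png

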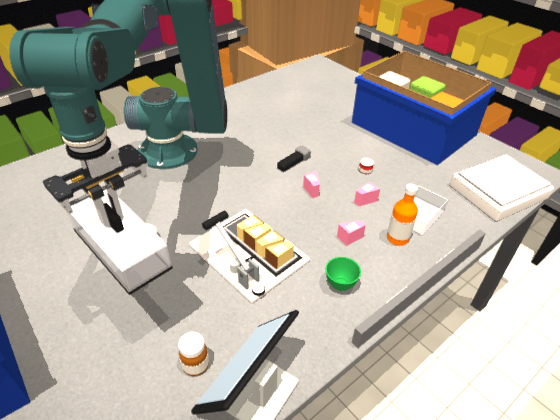

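The cover hangs level from the gripper at (120,230), and the packed nest is at (265,243). Carrying it over.

Emit:
move_arm(
  deltas=[0,0,0.004,2.9,-17.4,0,1,0,0,0.004,2.9,-17.4,0,1,0,0,0.004,2.9,-17.4,0,1,0,0,0.004,2.9,-17.4,0,1,0,0,0.004,2.9,-17.4,0,1,0,0,0.004,2.9,-17.4,0,1],
)

```text
time: 36.0
tool_pos: [0.548, -0.2055, 0.2767]
ee_rot: [-3.139, 0.008, 0.064]
wrist_force: [-0.5, 0.0, -3.3]
width: 0.0177
finger_force: 30.0
```

Emit:
move_arm(
  deltas=[0,0,0.003,2.9,-17.4,0,1,0,0,0.003,2.9,-17.4,0,1,0,0,0.003,2.9,-17.4,0,1,0,0,0.003,2.9,-17.4,0,1,0,0,0.003,2.9,-17.4,0,1,0,0,0.003,2.9,-17.4,0,1,0,0,0.003,2.9,-17.4,0,1,0,0,0.003,2.9,-17.4,0,1],
)

```text
time: 36.8
tool_pos: [0.5666, -0.0325, 0.2793]
ee_rot: [-3.14, 0.004, 0.057]
wrist_force: [0.2, 0.2, -3.0]
width: 0.0181
finger_force: 30.0
```

Emit:
move_arm(
  deltas=[0,0,0,0,0,3,1,0,0,0,0,0,6,1,0,0,0,0,0,8,1,0,0,0,0,0,8,1,0,0,0,0,0,8,1,0,0,0,0,0,8,1,0,0,0,0,0,8,1],
)

```text
time: 37.5
tool_pos: [0.5674, -0.031, 0.202]
ee_rot: [-3.141, -0.0, 0.06]
wrist_force: [0.5, 0.5, -3.5]
width: 0.0179
finger_force: 30.0
```

Run:
```python
from look import *
o=robot.get_obs();print(o["tool_pos"],o["ee_rot"],o["width"],o["qvel"])
plan(o,[("low",pose(.5661,-.0303,.125,.060)),("set",pose(.5661,-.0303,.095,.060))])
# where is the bar relative to the TCP, and the cover level? (top + scene cameras)
for nm in ("top","scene"):
    s=robot.snapshot(nm);P=cloud(s);z=P[...,2];b=o["tool_pos"][2]-.0795
    m=(abs(z-b-.074)<.008)&(abs(P[...,0]-.566)<.14)&(abs(P[...,1]+.03)<.08)
    if m.sum()>50: print(nm,m.sum(),cv2.minAreaRect((P[m][:,:2]*1000).astype(np.float32)),np.median(z[m]),b+.074)
```

```text
[ 0.5674 -0.031   0.202 ] [-3.1409 -0.0001  0.0597] 0.01787000291090106 [ 0.0049  0.0014  0.0075  0.0007 -0.0006  0.0008]
low: rot [-0.001 -0.    -0.   ] cm [-0.13 -0.07  7.7 ]  rows>=1.5
set: rot [0. 0. 0.] cm [ 0. -0.  3.]  rows>=0.6
top 1862 ((568.93603515625, -33.23781204223633), (240.24649047851562, 100.07926177978516), 3.3586947917938232) 0.19767645088352181 0.1965021665086206
scene 2128 ((568.067138671875, -31.904003143310547), (246.1591033935547, 104.19950103759766), 3.3416595458984375) 0.19532147249436965 0.1965021665086206
```

Emit:
move_arm(
  deltas=[0,0,0,-0.05,-0.1,3,1,0,0,0,-0.05,-0.1,6,1,0,0,0,-0.05,-0.1,7.3,1,0,0,0,-0.05,-0.1,7.3,1,0,0,0,-0.05,-0.1,7.3,1,0,0,0,-0.05,-0.1,7.3,1,0,0,0,-0.05,-0.1,7.3,1],
)

```text
time: 38.3
tool_pos: [0.5667, -0.0297, 0.1289]
ee_rot: [-3.141, 0.0, 0.06]
wrist_force: [0.3, 0.0, -2.9]
width: 0.0179
finger_force: 30.0
```

Emit:
move_arm(
  deltas=[0,0,0,0,0,0.7,1,0,0,0,0,0,1.4,1,0,0,0,0,0,2,1,0,0,0,0,0,2.4,1,0,0,0,0,0,2.8,1,0,0,0,0,0,2.8,1,0,0,0,0,0,2.8,1,0,0,0,0,0,2.8,1],
)

```text
time: 39.1
tool_pos: [0.5658, -0.0295, 0.0993]
ee_rot: [-3.14, 0.003, 0.06]
wrist_force: [-0.4, 0.1, -3.2]
width: 0.0178
finger_force: 30.0
```

Emit:
move_arm(
  deltas=[0,0,0,0,0,0.2,1,0,0,0,0,0,0.4,1,0,0,0,0,0,0.5,1,0,0,0,0,0,0.5,1,0,0,0,0,0,0.5,1],
)

```text
time: 39.6
tool_pos: [0.5655, -0.0294, 0.0944]
ee_rot: [-3.14, 0.003, 0.06]
wrist_force: [-0.7, -0.9, 0.7]
width: 0.0181
finger_force: 30.0
```

Emit:
move_arm(
  deltas=[0,0,0,0,0,0,-1,0,0,0,0,0,0,-1,0,0,0,0,0,0,-1,0,0,0,0,0,-3,-1,0,0,0,0,0,-7,-1,0,0,0,0,0,-11,-1,0,0,0,0,0,-15,1,0,0,0,0,0,-15,1],
)

```text
time: 40.4
tool_pos: [0.569, -0.0301, 0.2519]
ee_rot: [3.14, -0.01, 0.06]
wrist_force: [-0.5, -0.3, 1.2]
width: 0.0532
finger_force: 0.0
```

Run:
```python
from look import *
import pickle
o=robot.get_obs();print(o["tool_pos"],o["ee_rot"],o["width"])
for P in (cloud(pickle.load(open("top.pkl","rb"))),wcloud(pickle.load(open("w1.pkl","rb")))):
    m=(P[...,2]>.15)&(P[...,2]<.17)&(abs(P[...,0]-.54)<.05)&(abs(P[...,1]+.145)<.06)
    print("bar",m.sum(),cv2.minAreaRect((P[m][:,:2]*1000).astype(np.float32)),P[m][:,2].max())
print("spec/nest",nestp(-.04,-.112))
plan(o,[("above lever",pose(.535,-.1445,.185,.06))])
```

```text
[ 0.569  -0.0301  0.2519] [ 3.1401 -0.0104  0.0601] 0.053213941711702455
bar 239 ((537.1043701171875, -145.75953674316406), (20.895851135253906, 70.03206634521484), 3.9213502407073975) 0.16249564805745476
bar 995 ((535.1235961914062, -144.03286743164062), (21.3310546875, 70.10308074951172), 3.482699394226074) 0.16002990230087655
spec/nest (np.float64(0.5335879471282896), np.float64(-0.14489702073192065))
above lever: rot [ 0.002 -0.01   0.   ] cm [-4.15 11.2   6.66]  rows>=2.7
```

Emit:
move_arm(
  deltas=[0,0,0,-3.5,11.3,0,1,0,0,0,-3.5,11.3,0,1,0,0,0,-3.5,11.3,0,1,0,0,0,-3.5,11.3,3,1,0,0,0,-3.5,11.3,6,1,0,0,0,-3.5,11.3,6,1,0,0,0,-3.5,11.3,6,1,0,0,0,-3.5,11.3,6,1],
)

```text
time: 41.2
tool_pos: [0.5386, -0.1446, 0.1856]
ee_rot: [-3.141, 0.001, 0.06]
wrist_force: [0.0, 0.2, 1.3]
width: 0.0002
finger_force: 0.0
```

Run:
```python
from look import *
o=robot.get_obs();print(o["tool_pos"],o["ee_rot"],o["width"])
plan(o,[("touch",pose(.535,-.1445,.160,.06))])
s=robot.snapshot("top");P=cloud(s);z=P[...,2]
m=(abs(z-.089)<.008)&(abs(P[...,0]-.566)<.14)&(abs(P[...,1]+.03)<.08)
print(m.sum(),cv2.minAreaRect((P[m][:,:2]*1000).astype(np.float32)),np.median(z[m]))
m=(abs(z-.129)<.006)&(abs(P[...,0]-.566)<.05)&(abs(P[...,1]+.03)<.03)
print("bar",m.sum(),cv2.minAreaRect((P[m][:,:2]*1000).astype(np.float32)),np.median(z[m]))
cv2.imwrite("pics/n2.png",cv2.resize(cv2.convertScaleAbs(s["image"][140:280,250:420],alpha=1.5),None,fx=4,fy=4)[:,:,::-1])
```

```text
[ 0.5386 -0.1446  0.1856] [-3.1413  0.0008  0.0604] 0.00019454110157735992
touch: rot [-0.     0.001  0.   ] cm [-0.35 -0.04  2.56]  rows>=0.5
3301 ((568.5005493164062, -31.75326156616211), (242.90060424804688, 100.25243377685547), 3.3681466579437256) 0.09013876183850478
bar 160 ((567.8862915039062, -31.905689239501953), (17.952661514282227, 56.855316162109375), 89.77601623535156) 0.1299547822119479
```

View pics/n2.png

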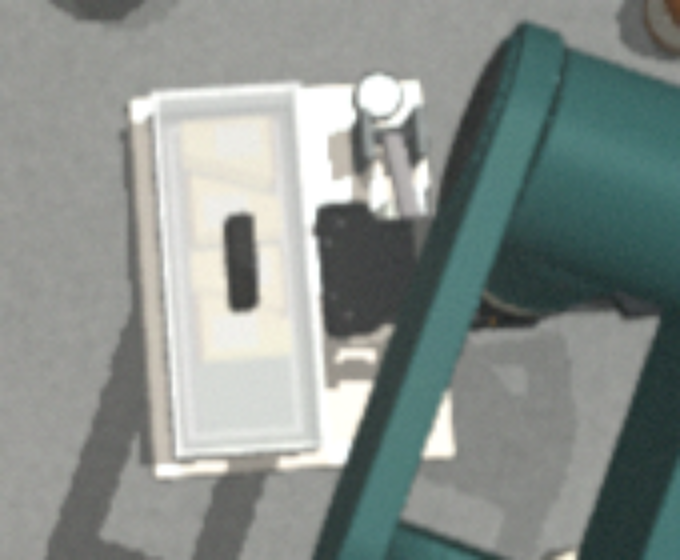

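The cover is seated around the nest with all four wedges under it (bar at (242,262)), and its top is at the expected 0.09 m. First stroke.

Emit:
move_arm(
  deltas=[0,0,0,-0.3,0,2.6,1,0,0,0,-1.1,0,3.9,1,0,0,0,-1.7,0,5.3,1,0,0,0,-2.2,0,6.7,1,0,0,0,-2.6,0,8.1,1,0,0,0,-2.8,0,9.6,1,0,0,0,-2.9,0,11.1,1,0,0,0,-2.9,0,11.5,1],
)

```text
time: 42.05
tool_pos: [0.5076, -0.1474, 0.0713]
ee_rot: [3.14, 0.005, 0.06]
wrist_force: [-7.6, -1.5, 10.8]
width: 0.0004
finger_force: 5.0
```

Emit:
move_arm(
  deltas=[0,0,0,0,0,0,1,0,0,0,0,0,0,1,0,0,0,0,0,0,1],
)

```text
time: 42.35
tool_pos: [0.5079, -0.1474, 0.0728]
ee_rot: [3.14, 0.004, 0.06]
wrist_force: [-7.3, -1.1, 10.2]
width: 0.0005
finger_force: 4.9
```

Emit:
move_arm(
  deltas=[0,0,0,0.1,0,-1.9,1,0,0,0,0.3,0,-3.4,1,0,0,0,0.7,0,-4.8,1,0,0,0,1.2,0,-6.2,1,0,0,0,1.8,0,-7.6,1,0,0,0,2.6,0,-9.5,1,0,0,0,2.9,0,-11.5,1,0,0,0,2.9,0,-11.5,1],
)

```text
time: 43.15
tool_pos: [0.5406, -0.1452, 0.1892]
ee_rot: [3.139, -0.006, 0.061]
wrist_force: [0.2, 0.5, 0.6]
width: 0.0005
finger_force: 0.0
```

Run:
```python
from look import *
robot.snapshot("top")
o=robot.get_obs();print(o["tool_pos"],o["ee_rot"],o["wrist_force"])
s=robot.snapshot("scene");P=cloud(s)
c,sn=np.cos(NEST[2]),np.sin(NEST[2]);n=(P[...,:2]-NEST[:2])@np.array([[c,-sn],[sn,c]])
m=(P[...,2]>.13)&(P[...,2]<.165)&(abs(n[...,0]+.04)<.03)&(abs(n[...,1]+.13)<.04); m&=(s["image"].max(2)<70)
print("bar up?",m.sum(),np.median(P[m],0) if m.any() else None)
cv2.imwrite("pics/s3.png",cv2.resize(cv2.convertScaleAbs(s["image"][130:330,140:360],alpha=1.5),None,fx=2.7,fy=2.7)[:,:,::-1])
```

```text
[ 0.5394 -0.1449  0.1869] [ 3.1405 -0.0021  0.0607] [-1.1728  0.7315 -0.4142]
bar up? 175 [ 0.5426 -0.1539  0.1534]
```

View pics/s3.png

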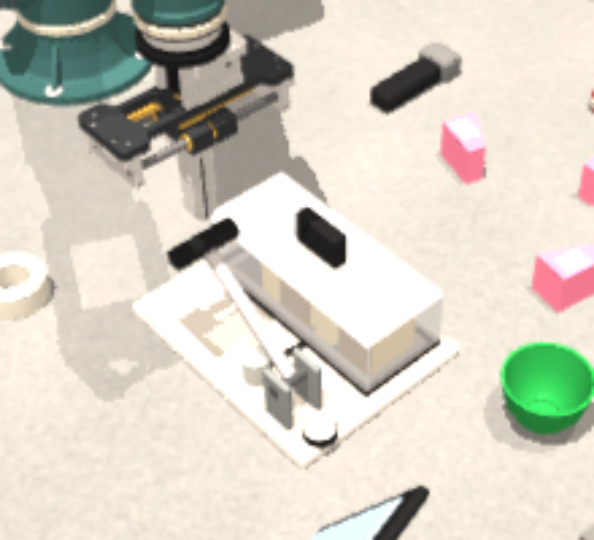

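The lever is back up at (205,243) and the cover is seated. Three more strokes, one of them spare.

Emit:
move_arm(
  deltas=[0,0,0,-0.3,0,2.6,1,0,0,0,-1.1,0,3.9,1,0,0,0,-1.7,0,5.3,1,0,0,0,-2.2,0,6.7,1,0,0,0,-2.6,0,8.1,1,0,0,0,-2.8,0,9.6,1,0,0,0,-2.9,0,11.1,1,0,0,0,-2.9,0,11.7,1],
)

```text
time: 44.05
tool_pos: [0.5054, -0.1471, 0.0686]
ee_rot: [3.141, 0.009, 0.06]
wrist_force: [-14.2, 0.2, 34.6]
width: 0.0003
finger_force: 17.0
```

Emit:
move_arm(
  deltas=[0,0,0,0,0,0,1,0,0,0,0,0,0,1,0,0,0,0,0,0,1],
)

```text
time: 44.35
tool_pos: [0.5054, -0.1471, 0.0695]
ee_rot: [3.141, 0.009, 0.06]
wrist_force: [-11.0, -1.1, 18.4]
width: 0.0005
finger_force: 8.9
```

Emit:
move_arm(
  deltas=[0,0,0,0.1,0,-2.1,1,0,0,0,0.3,0,-3.6,1,0,0,0,0.7,0,-5,1,0,0,0,1.2,0,-6.4,1,0,0,0,1.8,0,-7.8,1,0,0,0,2.6,0,-9.7,1,0,0,0,2.9,0,-11.7,1,0,0,0,2.9,0,-11.7,1],
)

```text
time: 45.15
tool_pos: [0.5389, -0.1449, 0.1859]
ee_rot: [3.141, -0.0, 0.06]
wrist_force: [-0.7, 0.8, -0.5]
width: 0.0007
finger_force: 0.0
```

Emit:
move_arm(
  deltas=[0,0,0,0,0,0,1,0,0,0,0,0,0,1,0,0,0,0,0,0,1],
)

```text
time: 45.45
tool_pos: [0.5366, -0.1442, 0.182]
ee_rot: [-3.139, 0.006, 0.06]
wrist_force: [0.6, -0.8, 0.1]
width: 0.0006
finger_force: 0.0
```

Emit:
move_arm(
  deltas=[0,0,0,-0.3,0,2.6,1,0,0,0,-1.1,0,3.9,1,0,0,0,-1.7,0,5.3,1,0,0,0,-2.2,0,6.7,1,0,0,0,-2.6,0,8.1,1,0,0,0,-2.8,0,9.6,1,0,0,0,-2.9,0,11.1,1,0,0,0,-2.9,0,11.7,1],
)

```text
time: 46.25
tool_pos: [0.5056, -0.1471, 0.0686]
ee_rot: [3.141, 0.009, 0.06]
wrist_force: [-15.7, 0.9, 34.7]
width: 0.0004
finger_force: 16.7
```

Emit:
move_arm(
  deltas=[0,0,0,0,0,0,1,0,0,0,0,0,0,1,0,0,0,0,0,0,1],
)

```text
time: 46.55
tool_pos: [0.5056, -0.1471, 0.0695]
ee_rot: [3.141, 0.009, 0.06]
wrist_force: [-10.8, -0.8, 16.8]
width: 0.0003
finger_force: 8.4
```

Emit:
move_arm(
  deltas=[0,0,0,0.1,0,-2.1,1,0,0,0,0.3,0,-3.6,1,0,0,0,0.7,0,-5,1,0,0,0,1.2,0,-6.4,1,0,0,0,1.8,0,-7.8,1,0,0,0,2.6,0,-9.7,1,0,0,0,2.9,0,-11.7,1,0,0,0,2.9,0,-11.7,1],
)

```text
time: 47.35
tool_pos: [0.5391, -0.145, 0.1863]
ee_rot: [3.141, -0.001, 0.06]
wrist_force: [-0.4, -0.1, 0.0]
width: 0.0004
finger_force: 0.0
```

Emit:
move_arm(
  deltas=[0,0,0,0,0,0,1,0,0,0,0,0,0,1,0,0,0,0,0,0,1],
)

```text
time: 47.65
tool_pos: [0.5367, -0.1442, 0.182]
ee_rot: [-3.139, 0.006, 0.06]
wrist_force: [0.4, 0.0, -0.3]
width: 0.0005
finger_force: 0.0
```

Emit:
move_arm(
  deltas=[0,0,0,-0.3,0,2.6,1,0,0,0,-1.1,0,3.9,1,0,0,0,-1.7,0,5.3,1,0,0,0,-2.2,0,6.7,1,0,0,0,-2.6,0,8.1,1,0,0,0,-2.8,0,9.6,1,0,0,0,-2.9,0,11.1,1,0,0,0,-2.9,0,11.7,1],
)

```text
time: 48.45
tool_pos: [0.5058, -0.1471, 0.0686]
ee_rot: [3.141, 0.009, 0.06]
wrist_force: [-14.5, 2.1, 33.5]
width: 0.0001
finger_force: 16.7
```

Emit:
move_arm(
  deltas=[0,0,0,0,0,0,1,0,0,0,0,0,0,1,0,0,0,0,0,0,1],
)

```text
time: 48.75
tool_pos: [0.5057, -0.1471, 0.0695]
ee_rot: [3.141, 0.008, 0.06]
wrist_force: [-10.6, 0.3, 17.0]
width: 0.0005
finger_force: 8.3
```

Emit:
move_arm(
  deltas=[0,0,0,0.1,0,-2.1,1,0,0,0,0.3,0,-3.6,1,0,0,0,0.7,0,-5,1,0,0,0,1.2,0,-6.4,1,0,0,0,1.8,0,-7.8,1,0,0,0,2.6,0,-9.7,1,0,0,0,2.9,0,-12.7,1,0,0,0,2.9,0,-17,1],
)

```text
time: 49.55
tool_pos: [0.5365, -0.1439, 0.2342]
ee_rot: [-3.137, 0.01, 0.06]
wrist_force: [1.0, -0.6, 0.3]
width: 0.0006
finger_force: 0.0
```

Emit:
move_arm(
  deltas=[0,0,0,0,12,-3,1,0,0,0,0,12,-3,1,0,0,0,0,12,-3,1,0,0,0,0,12,-3,1,0,0,0,0,12,-3,1,0,0,0,0,12,-3,1],
)

```text
time: 50.15
tool_pos: [0.5449, -0.2631, 0.2658]
ee_rot: [-3.139, 0.005, 0.061]
wrist_force: [0.1, 1.3, -0.9]
width: 0.0007
finger_force: 0.0
```

Run:
```python
from look import *
s=robot.snapshot("top");P=cloud(s);z=P[...,2]
for nm,zz in (("top",.089),("bar",.129)):
    m=(abs(z-zz)<.008)&(abs(P[...,0]-.566)<.14)&(abs(P[...,1]+.03)<.06)
    print(nm,m.sum(),cv2.minAreaRect((P[m][:,:2]*1000).astype(np.float32)),np.median(z[m]))
m=(z>.15)&(z<.17)&(abs(P[...,0]-.54)<.05)&(abs(P[...,1]+.145)<.06);print("lever",m.sum(),np.median(P[m],0) if m.any() else None)
cv2.imwrite("pics/n3.png",cv2.resize(cv2.convertScaleAbs(s["image"][140:280,250:420],alpha=1.5),None,fx=4,fy=4)[:,:,::-1])
```

```text
top 3293 ((568.2369384765625, -31.836639404296875), (242.42234802246094, 100.28498077392578), 3.340467691421509) 0.0902283801026511
bar 165 ((567.290283203125, -31.68994140625), (58.54570388793945, 18.157499313354492), 3.345240592956543) 0.1295964845929779
lever 236 [ 0.536  -0.1455  0.1569]
```

View pics/n3.png

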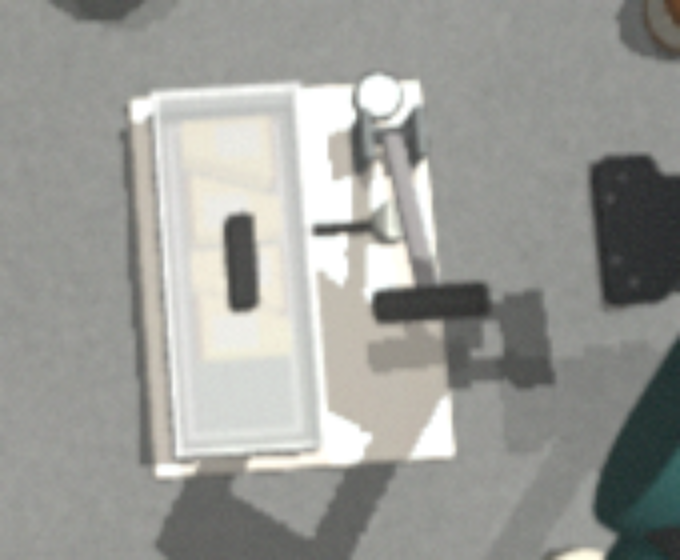

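The cover is seated (bar at (242,262)) with four alternating wedges under it. The lever is up (430,302) and the arm is clear of everything. Handing in.

```bash
python3 -c "
from bench import robot
print(robot.close_job())"
```

```text
the job is handed in; nothing more can be done
None
```

I packed all four cheese wedges flat and head to tail in the nest, seated the cover fully over them, pumped the lever four full strokes, and handed the job in with the lever up and the arm clear; hand-in returned no verdict.

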